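# Fasten the last quarter-turn stud of an engine-room service box

### The arm

A 7-joint arm with a two-finger parallel gripper is mounted at the origin on the work surface. World frame = base frame: x ahead of the robot, y to its left, z up, the work surface at z = 0. Lengths are in m, angles in rad, forces in N, time in s.
With the tool pointing down it reaches from about 0.4 to 0.85 m from the base axis. Payload 10.4 kg.
Tool frame: the origin (TCP) lies midway between the tips of the shut fingers; the grasp point (between the pads) lies 19 mm behind it; y points along the fingers, x is the direction in which the jaws open and shut, and the axes are right-handed (so a half turn about y gives the same grasp; the last joint's range is limited). The gripper opens to 87 mm and grips with 3 to 60 N. Pads are 19 mm wide; open, the fingers measure 117 mm over their backs; the gripper's body (75 mm by 190 mm) begins 51 mm behind the grasp point.
Start: joints at [-1.3, 0.332, -0.065, 1.46, 0.022, 1.35, -0.088], TCP at [0.181, 0.598, 0.223] pointing down, gripper open.
Joint ranges: [-2.6, 2.6], [-0.5, 2.12], [-1.47, 1.34], [0.16, 2.42], [-1.27, 4.41], [0.06, 2.06], [-2.6, 2.6]. Speed limits (rad/s): [2.22, 2.22, 2.79, 2.79, 3.14, 3.14, 3.14].

### API

Orientations are given as a unit quaternion [x, y, z, w].
In Python, from bench import r gives the robot as it stands. The module is installed in compiled form; this text tells all that it offers.
- The arm moves only by the tool arm_command, never from a script. Its argument "deltas" is one flat list of numbers, 6 for each row, row after row: the shift along the tool's x, y, z in m, then the turn, a rotation vector about the tool's x, y, z in degrees. In form: [tx, ty, tz, ax, ay, az, tx, ty, tz, ax, ay, az, ...]. A call has 1 to 8 rows; each row is the pose to reach, as a shift and turn from the pose commanded when the call began, along the tool's axes at that moment; what a row does not reach only later rows make up. A row lasts 1/8 s, in which the tool goes at most 62.5 mm and 10.7 degrees, less where a joint would pass 70% of its speed; a pose out of reach is approached as far as the arm can. A call with a gripper value outside its range is refused whole. "hand" is the opening, from 0 (shut) to 1 (fully open), set as the call begins (left out, the last holds). The fingers move at their own pace and stop on an object; "grip_force" is the grip in N (left out, the last holds). Time passes only in rows, so rows that repeat a pose let the fingers close. It gives the time, the measured TCP pose, the force and the opening at its end, in the units of the state.
- r.read_state(): the state, without advancing time (a new reading comes with each control period).
- r.camera(name): name is "side" or "top"; returns a dict with "image" (480x640x3 uint8, red, green, blue), "intrinsics" (3x3 intrinsics, pixels), "k1" (the pictures are not rectified: a ray, as slopes to the right and down, at radius r is drawn at 1 + k1 r^2 times it, then the intrinsics apply), "world_from_camera" (4x4, takes a point from camera to world coordinates). Camera axes: x right, y down, z forward; pixel columns grow to the right and rows downward; lengths in m; the calibration is good to about 2 mm. A picture is of the moment at which its call begins. There is no depth.
- r.close_job(): hands the job in, once; it reports no verdict.
Trained networks look in a picture, given as the dict that the camera call returned (one of the last four; its "shot" number tells which), for a name from the list of things; names that differ only in an ending like _2 or _b are one class to them, and where a whole thing is asked for, a point or a joint stands for the part that bears it (a point fixed in the world has none). Each returns a list of dicts, best first, with "conf" (0 to 1); they miss things now and then, are a little off and sometimes report something else, mostly with a low value. They report only what shows in the picture. A call takes as long as a camera call. They do not tell look-alikes from the thing itself.
- r.boxes_of(picture, query): "centre" ([row, column] in pixels, amid what is visible of it).
- r.regions_of(picture, query): "region" (480x640 bool, what is visible of it) and "centre" ([row, column] in pixels, amid what is visible of it).
The state is a dict: "time": time; "joint_positions": joint angles; "joint_vel": joint speeds; "joint_torque": joint torques, N m; "ee_pos": TCP position; "eef_rot": TCP orientation; "ft_force": force on the tool from outside, world axes, zero at the start; "torque": the same for the moment, N m; "width": finger opening in m.
Only numpy, scipy, OpenCV 4.12 (cv2) and the standard library are available. Lean on these libraries where they do the work, as an engineer would, in place of code of your own. Each camera call takes 0.05 s, during which the arm holds its last target.

### The job

The white service box on the engine-room bench has one cover stud still standing open. Take the slot key from its stand, set its blade in the stud's slot, gently press the stud down and turn it clockwise until it springs up a little into its catch and stays, then hang the key back in its stand by its flange. Never push the key against the box or its stud with more than 25 N, and leave the can, jar and brush where they are.

Things in the scene. Friction and masses are not known exactly. Their poses are not given: they have to be found in the camera images.
- box: White-painted steel service box, 240 (x) x 180 (y) x 100 mm high, fixed, yawed a little. Origin: centre of its underside, z up. Its flat cover has four round slotted steel studs, 85 mm along x and 55 mm along y from the centre; three are home (heads 9 mm proud, slots pointing to their corners); the one at the near left corner (-x, +y) is open. The stud counts as part of the box.
- stud_hole (a point): Centre of the 34 mm hole of the open stud, level with the cover's top; axes as the box's. The stud floats: its axis stands up to 2 mm off this point along x and along y, and it sits up to 4 mm higher or lower than nominal; neither is measured. A sideways push over 3 N shifts it (to 3 mm off at most).
- press (a joint): How far the stud is pressed down, m: 0 up, 0.0105 hard stop. A spring pushes it up: 3 N at 0 plus 0.7 N per mm (9.3 N at 9 mm, 10.4 N at the stop). It turns only while held deeper than 9 mm (push of 11 to 14 N), else it is blocked at about 0.2 rad. Turned far enough and let go, it rises to 5 mm and is caught; let go too early it stays at 9 mm or returns to 0.
- turn (a joint): Turn of the stud, rad, growing clockwise seen from above: 0 to 0.1 at the start, end stop 1.5. The catch lies from 1.3 to 1.5. The key has play in the slot and must turn some 0.1 to 0.2 rad more than the stud; keep pressing until the stud has passed 1.32, then lift straight up.
- key: Steel slot key, 100 mm long, about 120 g, hanging upright. Origin: centre of its blade's tip, z up along the shank. Blade 16 mm wide (x), 3 thick (y), 0 to 18 mm up; shank 10 mm; round flange 32 mm across, 50 to 55 mm up; flat grip plate 40 mm wide (x), 10 thick (y), 66 to 100 mm up, parallel to the blade. A half turn about z makes no difference.
- stand: Black block 60 x 60 x 56 mm high, fixed to the bench, with an upright through hole of 26 mm in its middle. Origin: centre of its underside. The key hangs in the hole by its flange, which lies on the block's top, so its blade tip is 6 mm above the bench.
- spray_can: Bystander: loose upright can, 58 mm across, 165 mm high. Origin: centre of its underside.
- jar: Bystander: loose upright white jar with black cap, 60 mm across, 75 mm high. Origin: centre of its underside.
- brush: Bystander: loose hand brush 200 mm long lying on the bench, along its x. Origin: under its middle.
- stud_nominal (a point): Nominal centre of the open stud's head top, 14 mm above the cover (up to 4 mm wrong in height). Head: 26 mm across, 10 mm thick; a straight slot right across it, 4.5 mm wide, 6 mm deep, open at both ends, square lips. This point does not move with the stud. Slot direction seen from above: 0.75 rad counter-clockwise from the box's x axis, less the joint value turn.
There are look-alikes about, which are no part of the job. There is more than one size of the key; the one meant has the size given above.

How it is judged:
By the outcome, as a careful person would: the job done as asked, in the order asked, and still so for the second after the job is handed in, with the robot touching nothing.
It also fails if it takes over 72 s, if anything falls off the work surface, if the arm or the gripper's body presses on something with over 40 N, if the wrist force passes 120 N, or if a joint passes its speed limit or range.

## Working session

There is one attempt and no reset: what is moved stays moved. The work goes in short steps, Python scripts to look and compute and a tool call to move; the robot and the scene stay as the last step left them, time stands still between calls to the robot, and variables do not carry over. Pictures are saved under pics/ and viewed, and the job is handed in when it is done.

Besides the shell and the picture viewer there is one more tool, called after ">>>" as a command line: name --argument value ..., lists and objects as JSON in quotes. arm_command: Moves the arm, as the interface text tells. Its arguments: {"type":"object","properties":{"deltas":{"type":"array","items":{"type":"number"}},"hand":{"type":"number"},"grip_force":{"type":"number"}},"required":["deltas"]}

```bash
mkdir -p pics
cat > h.py <<'E'
import numpy as np, cv2, pickle
from bench import r
def shot(n,save=None):
    c=r.camera(n)
    if save: cv2.imwrite('pics/'+save,cv2.cvtColor(c['image'],cv2.COLOR_RGB2BGR)); pickle.dump(c,open('pics/'+save+'.pkl','wb'))
    return c
def load(s): return pickle.load(open('pics/'+s+'.pkl','rb'))
def ray(c,px):  # px=(row,col)
    K=np.array(c['intrinsics']);k=c['k1']
    d=np.array([(px[1]-K[0,2])/K[0,0],(px[0]-K[1,2])/K[1,1]])
    u=d.copy()
    for _ in range(50): u=d/(1+k*(u@u))
    T=np.array(c['world_from_camera'])
    v=T[:3,:3]@np.array([u[0],u[1],1]); return T[:3,3],v/np.linalg.norm(v)
def proj(c,P):
    K=np.array(c['intrinsics']);k=c['k1'];T=np.array(c['world_from_camera'])
    q=T[:3,:3].T@(np.asarray(P,float)-T[:3,3]); u=q[:2]/q[2]; u=u*(1+k*(u@u))
    return np.array([K[1,1]*u[1]+K[1,2],K[0,0]*u[0]+K[0,2]])
def atz(c,px,z):
    o,v=ray(c,px); return o+v*(z-o[2])/v[2]
def tri(*cp):
    A=np.zeros((3,3));b=np.zeros(3);L=[]
    for c,p in cp:
        o,v=ray(c,p);M=np.eye(3)-np.outer(v,v);A+=M;b+=M@o;L.append((o,v))
    x=np.linalg.solve(A,b); return x,[np.linalg.norm(np.cross(x-o,v)) for o,v in L]
def crop(c,name,r0,r1,c0,c1,s):
    im=cv2.resize(c['image'][r0:r1,c0:c1],None,fx=s,fy=s,interpolation=cv2.INTER_CUBIC)
    cv2.imwrite('pics/'+name,cv2.cvtColor(im,cv2.COLOR_RGB2BGR))
E
python3 - <<'E'
from h import *
np.set_printoptions(precision=4,suppress=True)
s=r.read_state();print(s)
for n in('side','top'):
    c=shot(n,n+'0.png');print(n,c['intrinsics'],c['k1'],c['world_from_camera'])
    for q in('key','stand','box','stud_hole','press','spray_can','jar','brush'):
        try: print(q,[(np.round(d['centre']),round(d['conf'],2)) for d in r.boxes_of(c,q)])
        except Exception as e: print(q,e)
E
```

```text
{'time': 0.0, 'joint_positions': array([-1.2996,  0.3329, -0.0647,  1.4609,  0.0216,  1.3499, -0.0885]), 'joint_vel': array([ 0.0004,  0.0013, -0.0007,  0.0005, -0.0018,  0.0007, -0.0012]), 'joint_torque': array([ -0.0003, -62.3253,   0.0245, -38.9905,  -0.0613,   0.0398,
         0.0002]), 'ee_pos': array([0.1809, 0.5978, 0.2217]), 'eef_rot': array([ 0.5681,  0.421 , -0.4218, -0.5675]), 'ft_force': array([ 0.273 , -0.1298,  0.5129]), 'torque': array([ 0.0024,  0.0254, -0.0534]), 'width': 0.08682071378177278}
side [[552.5929   0.     320.394 ]
 [  0.     552.5929 237.9614]
 [  0.       0.       1.    ]] -0.022523655679550694 [[ 0.9983 -0.0403  0.0414  0.4942]
 [-0.0569 -0.5642  0.8237 -0.8907]
 [-0.0098 -0.8246 -0.5656  0.7184]
 [ 0.      0.      0.      1.    ]]
key [(array([193., 242.]), 0.91), (array([169., 252.]), 0.73), (array([188., 288.]), 0.69)]
stand [(array([210., 288.]), 0.84)]
box [(array([316., 369.]), 0.6)]
stud_hole [(array([315., 371.]), 0.64), (array([206., 393.]), 0.36)]
press [(array([271., 320.]), 0.72)]
spray_can [(array([161., 377.]), 0.61)]
jar [(array([206., 395.]), 0.77), (array([210., 288.]), 0.25)]
brush [(array([441., 367.]), 0.6)]
top [[585.5073   0.     317.8198]
 [  0.     585.5073 235.7108]
 [  0.       0.       1.    ]] -0.008165625822649882 [[-0.0249 -0.9888  0.1472  0.3796]
 [-0.9995  0.0274  0.015  -0.0191]
 [-0.0188 -0.1468 -0.989   1.2276]
 [ 0.      0.      0.      1.    ]]
key [(array([334., 205.]), 0.96), (array([325., 148.]), 0.71), (array([278., 190.]), 0.57)]
stand []
box [(array([203., 396.]), 0.65)]
stud_hole [(array([200., 396.]), 0.68)]
press [(array([242., 368.]), 0.51)]
spray_can [(array([166., 141.]), 0.67), (array([274., 190.]), 0.64)]
jar [(array([161., 207.]), 0.63)]
brush [(array([217., 502.]), 0.93), (array([165., 141.]), 0.42), (array([202., 397.]), 0.17)]
```

View pics/side0.png

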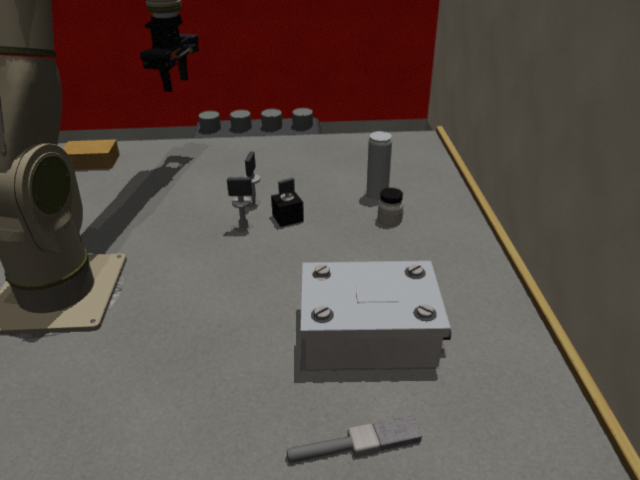

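View pics/top0.png

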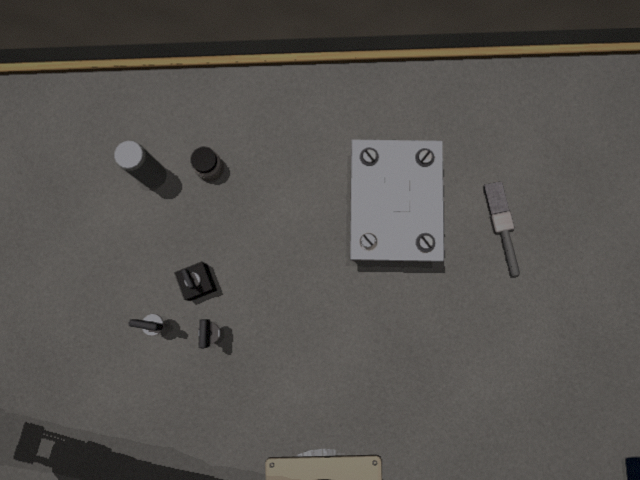

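Key candidates, in side / top pixels: (193,242)/(334,205), (169,252)/(325,148), and the one in the black block at (188,288)/(278,190). I'll check them in a close crop.

Run:
```python
from h import *
c=load('side0.png');crop(c,'c1.png',140,240,215,335,6)
c=load('top0.png');crop(c,'c2.png',250,360,115,245,6)
crop(c,'c3.png',130,270,340,460,5)
c=load('side0.png');crop(c,'c4.png',250,380,290,460,4)
```

```text
(no output)
```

View pics/c1.png

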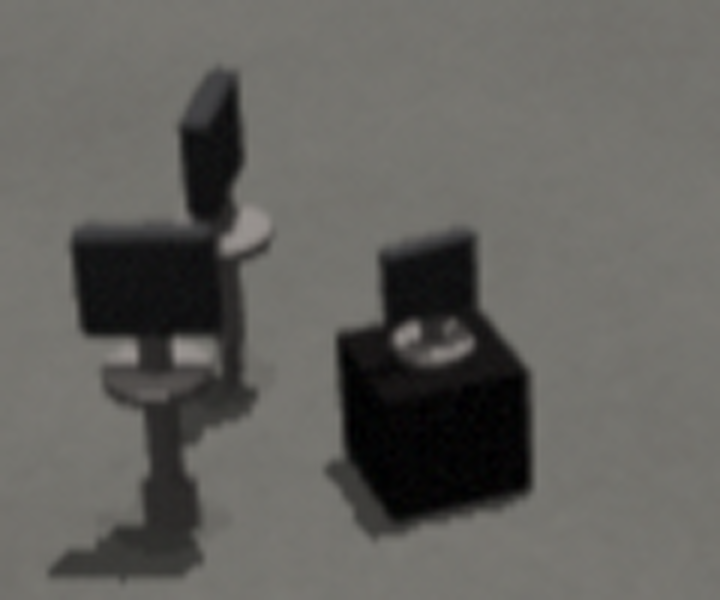

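View pics/c2.png

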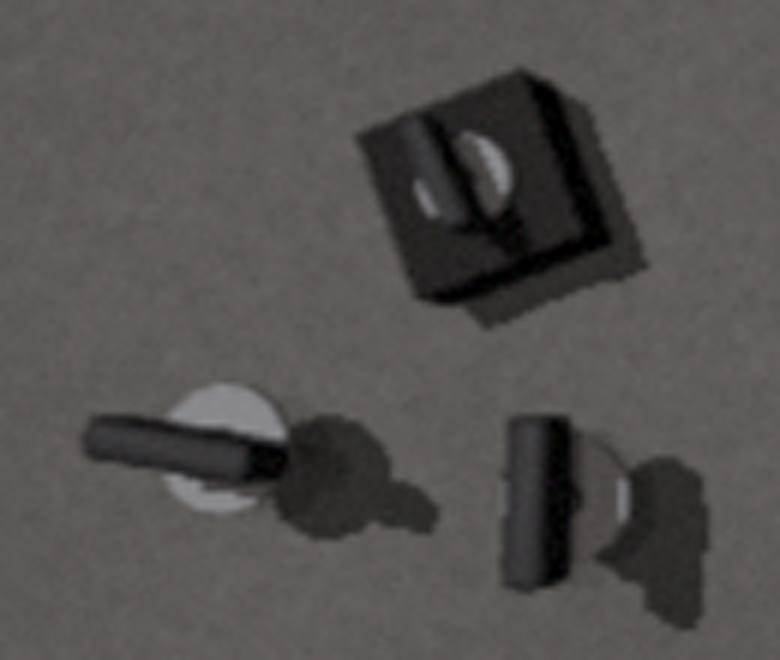

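View pics/c3.png

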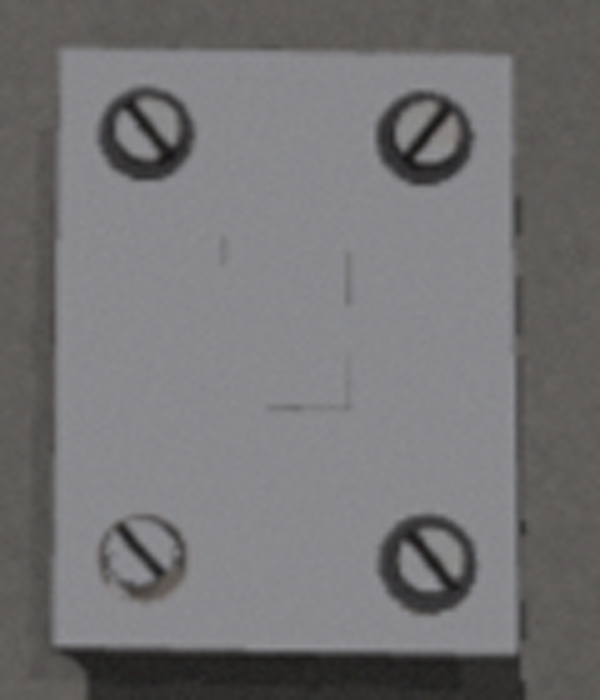

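View pics/c4.png

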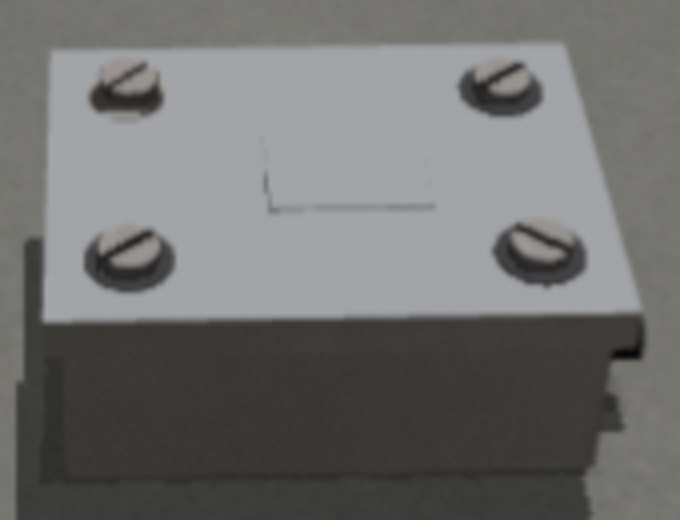

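Run:
```python
from h import *
from scipy.spatial.transform import Rotation as R
from scipy.optimize import least_squares
np.set_printoptions(precision=4,suppress=True)
s=r.read_state(); print('toolR\n',R.from_quat(s['eef_rot']).as_matrix())
t=load('top0.png');d=load('side0.png')
T=lambda x,y:(130+(y+.5)/5-.5,340+(x+.5)/5-.5)
S=lambda x,y:(250+(y+.5)/4-.5,290+(x+.5)/4-.5)
# box: top corners  body: far-left(+x,+y) etc
ct={(1,1):T(62,50),(1,-1):T(512,57),(-1,1):T(53,645),(-1,-1):T(518,655)}
cs={(-1,1):S(50,50),(1,1):S(565,44),(-1,-1):S(43,322),(1,-1):S(641,315)}
for k in ct: print(k,tri((t,ct[k]),(d,cs[k])))
st={(1,1):T(147,132),(1,-1):T(426,135),(-1,-1):T(430,560),(-1,1):T(143,550)}
ss={(-1,1):S(131,77),(1,1):S(502,75),(-1,-1):S(129,246),(1,-1):S(541,240)}
for k in st: print('stud',k,tri((t,st[k]),(d,ss[k])))
def P(p,b): 
    c,s=np.cos(p[2]),np.sin(p[2]); return np.array([p[0]+c*b[0]-s*b[1],p[1]+s*b[0]+c*b[1],p[3]+b[2]])
def f(p):
    e=[]
    for k in ct:
        b=(k[0]*.12,k[1]*.09,.1); e+=list(proj(t,P(p,b))-ct[k])+list(proj(d,P(p,b))-cs[k])
        if k!=(-1,1):
            b=(k[0]*.085,k[1]*.055,.109); e+=list(proj(t,P(p,b))-st[k])+list(proj(d,P(p,b))-ss[k])
    return np.array(e)
o=least_squares(f,[.55,-.15,0,0]);print('box',o.x);print(o.fun.reshape(-1,2).T)
print('nominal stud',P(o.x,(-.085,.055,.114)))
C1=lambda x,y:(140+(y+.5)/6-.5,215+(x+.5)/6-.5)
C2=lambda x,y:(250+(y+.5)/6-.5,115+(x+.5)/6-.5)
# stand top corners: top: far(358,135) (522,70),(585/595,235?),(430,298)
a={'L':(C2(358,135),None),'near':(C2(430,298),C1(340,335))}
print('plate top centre',tri((t,C2(427,120)),(d,C1(428,240))))
for n,p in(('f',(522,70)),('l',(358,135)),('n',(430,298)),('r',(585,232))):
    print('stand',n,atz(t,C2(*p),.056))
for n,p in(('a',(340,335)),('r',(528,372)),('n',(394,410))): print('stand side',n,atz(d,C1(*p),.056))
print('key flange centre top', atz(t,C2(463,175),.061), 'side',atz(d,C1(433,341),.061))
print('other', tri((t,C2(540,418)),(d,C1(150,228))), tri((t,C2(165,437)),(d,C1(222,80))))
```

```text
toolR
 [[ 0.2896  0.     -0.9571]
 [ 0.9571  0.0001  0.2896]
 [ 0.0001 -1.      0.    ]]
(1, 1) (array([ 0.7411, -0.0752,  0.0967]), [np.float64(0.0007287588434899606), np.float64(0.0007287588434901735)])
(1, -1) (array([ 0.7326, -0.2546,  0.0953]), [np.float64(0.00019037856716596504), np.float64(0.0001903785671657068)])
(-1, 1) (array([ 0.5012, -0.0636,  0.0974]), [np.float64(8.621093814632465e-05), np.float64(8.621093814621448e-05)])
(-1, -1) (array([ 0.4928, -0.2432,  0.0963]), [np.float64(0.00013351395188513517), np.float64(0.00013351395188497306)])
stud (1, 1) (array([ 0.704 , -0.1072,  0.105 ]), [np.float64(0.0008927591798894534), np.float64(0.0008927591798894749)])
stud (1, -1) (array([ 0.6991, -0.2171,  0.1041]), [np.float64(0.0002368695852941376), np.float64(0.00023686958529403466)])
stud (-1, -1) (array([ 0.5295, -0.2098,  0.1047]), [np.float64(1.719820430971192e-05), np.float64(1.719820430957522e-05)])
stud (-1, 1) (array([ 0.5366, -0.0991,  0.1068]), [np.float64(0.0003965955372178011), np.float64(0.0003965955372177814)])
box [ 0.6168 -0.1588 -0.0475 -0.004 ]
[[-0.2042  0.
[... 203 characters left out ...]
 -0.0029 -0.0864]]
nominal stud [ 0.5346 -0.0998  0.11  ]
plate top centre (array([0.4803, 0.2543, 0.1027]), [np.float64(0.007601763761223547), np.float64(0.0076017637612236545)])
stand f [0.5084 0.2345 0.056 ]
stand l [0.488  0.2898 0.056 ]
stand n [0.4328 0.265  0.056 ]
stand r [0.4535 0.2132 0.056 ]
stand side a [0.4357 0.262  0.056 ]
stand side r [0.5096 0.2276 0.056 ]
stand side n [0.4574 0.2028 0.056 ]
key flange centre top [0.4732 0.2531 0.061 ] side [0.4729 0.2458 0.061 ]
other (array([0.3812, 0.2098, 0.1359]), [np.float64(0.010364780254889688), np.float64(0.010364780254889601)]) (array([0.3904, 0.3274, 0.1377]), [np.float64(0.0019226673664685555), np.float64(0.0019226673664686483)])
```

Run:
```python
from h import *
t=load('top0.png');d=load('side0.png')
for c in(t,d): c['image']=np.clip(c['image'].astype(float)*2.2,0,255).astype(np.uint8)
crop(t,'d1.png',255,305,165,225,13)
crop(d,'d2.png',172,228,262,312,10)
```

```text
(no output)
```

View pics/d1.png

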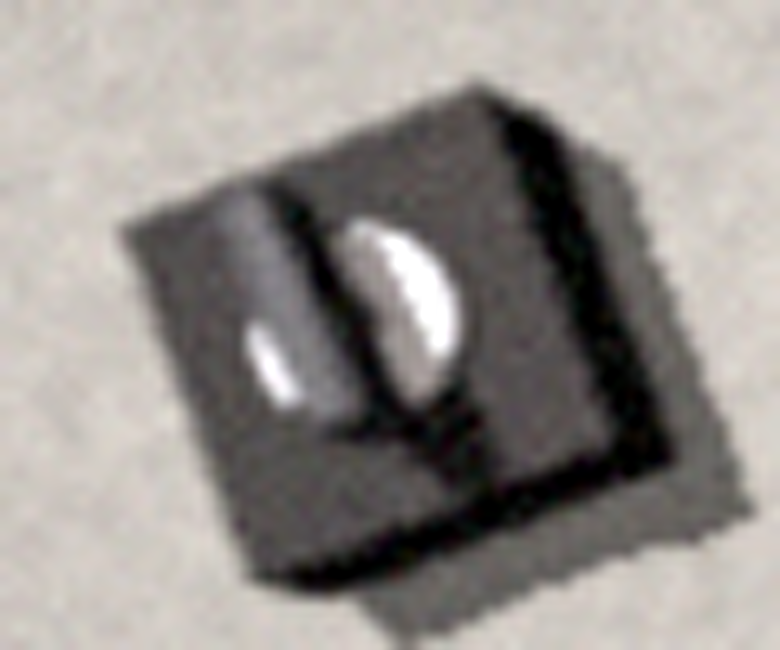

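View pics/d2.png

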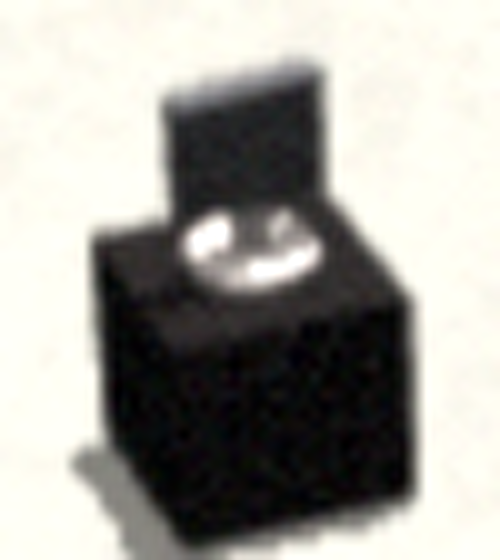

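Run:
```python
from h import *
from scipy.optimize import least_squares
np.set_printoptions(precision=4,suppress=True)
t=load('top0.png');d=load('side0.png')
A=lambda x,y:np.array((255+(y+.5)/13-.5,165+(x+.5)/13-.5))
B=lambda x,y:np.array((172+(y+.5)/10-.5,262+(x+.5)/10-.5))
print('platetop',tri((t,A(288,303)),(d,B(243,86))))
print('flange',tri((t,A(354,312)),(d,B(252,248))))
e1=tri((t,A(243,190)),(d,B(320,70)));e2=tri((t,A(338,416)),(d,B(168,100)));print('ends',e1,e2,np.linalg.norm(e1[0]-e2[0]))
v=e1[0]-e2[0];print('plate yaw',np.degrees(np.arctan2(v[1],v[0])))
obs=[(t,A(122,225),(1,1,.056)),(t,A(478,85),(1,-1,.056)),(t,A(255,575),(-1,1,.056)),(d,B(95,235),(-1,1,.056)),(d,B(410,298),(1,-1,.056)),(d,B(190,543),(-1,-1,0)),(d,B(412,500),(1,-1,0))]
def f(p,w=None):
    e=[];c,s=np.cos(p[2]),np.sin(p[2])
    for cam,px,b in obs:
        x,y=b[0]*.03,b[1]*.03
        e+=list(proj(cam,(p[0]+c*x-s*y,p[1]+s*x+c*y,p[3]+b[2]))-px)
    return e
o=least_squares(f,[.47,.25,-.3,0]);print('stand',o.x,'yawdeg',np.degrees(o.x[2]));print(o.fun.reshape(-1,2).T)
```

```text
platetop (array([0.4723, 0.2538, 0.1002]), [np.float64(0.00024558598394630945), np.float64(0.0002455859839464375)])
flange (array([0.4733, 0.254 , 0.0565]), [np.float64(0.0006305988989936539), np.float64(0.0006305988989936808)])
ends (array([0.4899, 0.2608, 0.0999]), [np.float64(0.0007554443453233273), np.float64(0.0007554443453232242)]) (array([0.4551, 0.2459, 0.1016]), [np.float64(8.922239926507538e-05), np.float64(8.92223992650419e-05)]) 0.03794292598900378
plate yaw 23.207639559698844
stand [ 0.4716  0.253   0.3526 -0.0035] yawdeg 20.205156642389277
[[-0.323  -0.4957  0.4776 -0.1677 -0.1503  0.9245 -0.3867]
 [-0.0975  0.299  -0.3621 -0.7166  0.197  -0.4972  0.6412]]
```

Chosen: the key in the black block. Its flange is about 33 mm across and the block is 60 mm; the other two keys are larger and stand outside it. The cameras read about 4 mm low everywhere, compared with the known heights.

>>> arm_command --deltas '[-0.0306,0.0027,-0.0474,0,10,0,-0.0612,0.0054,-0.0947,0,20,0,-0.0918,0.0081,-0.1421,0,30,0,-0.1224,0.0108,-0.1894,0,40,0,-0.153,0.0135,-0.2368,0,50,0,-0.1835,0.0163,-0.2842,0,60,0,-0.2141,0.019,-0.3315,0,70,0,-0.2447,0.0217,-0.3789,0,80,0]' --hand 1

```text
time: 1.9
ee_pos: [0.4738, 0.2529, 0.2011]
eef_rot: [-0.705, 0.044, -0.044, 0.706]
ft_force: [-0.3, -0.0, 0.1]
width: 0.0868
```

```bash
cat >> h.py <<'E'
from scipy.spatial.transform import Rotation as R
np.set_printoptions(precision=4,suppress=True)
def st():
    s=r.read_state();M=R.from_quat(s['eef_rot']).as_matrix()
    print('t',round(s['time'],2),'pos',s['ee_pos'],'yawx',round(np.degrees(np.arctan2(M[1,0],M[0,0])),2),'tilt',M[2,0].round(4),M[2,2].round(4),'F',s['ft_force'].round(1),'M',s['torque'].round(2),'w',round(s['width'],4),'q',s['joint_positions'].round(2))
    return s,M
def go(p,yaw):
    s,M=st()
    c,q=np.cos(np.radians(yaw)),np.sin(np.radians(yaw))
    Rt=np.array([[c,0,-q],[q,0,c],[0,-1,0]])
    print('shift',M.T@(np.asarray(p)-s['ee_pos']),'rot',np.degrees(R.from_matrix(M.T@Rt).as_rotvec()))
E
python3 -c "
from h import *
go((.4727,.2538,.2),-68)"
```

```text
t 1.9 pos [0.4738 0.2529 0.2011] yawx -7.15 tilt 0.0005 0.0008 F [-0.3 -0.   0.1] M [-0.06  0.04 -0.  ] w 0.0868 q [-0.89  0.15  0.35  1.74 -0.05  1.26 -0.65]
shift [-0.0012  0.0011  0.0008] rot [-0.0553 60.8478  0.001 ]
```

>>> arm_command --deltas '[0,0,0,0,10,0,-0.001,0,0,0,20,0,-0.001,0.01,0.001,0,30,0,-0.001,0.02,0.001,0,40,0,-0.001,0.03,0.001,0,50,0,-0.001,0.04,0.001,0,60.85,0,-0.001,0.04,0.001,0,60.85,0]'

```text
time: 2.78
ee_pos: [0.4715, 0.2553, 0.1604]
eef_rot: [0.588, -0.394, 0.393, -0.587]
ft_force: [-0.5, 0.1, -0.4]
width: 0.0872
```

Run:
```python
from h import *
go((.4727,.2538,.081),-68)
for n in('top','side'):
    c=shot(n,n+'1.png'); 
    c['image']=np.clip(c['image'].astype(float)*2,0,255).astype(np.uint8)
    if n=='top': crop(c,'e1.png',225,345,120,270,5)
    else: crop(c,'e2.png',90,240,210,350,4)
```

```text
t 2.77 pos [0.4715 0.2553 0.1604] yawx -67.62 tilt 0.0003 -0.0011 F [-0.5  0.1 -0.4] M [-0.09  0.15  0.04] w 0.0872 q [-0.96  0.18  0.43  1.8  -0.08  1.18 -1.69]
shift [0.0018 0.0794 0.0006] rot [0.0602 0.3836 0.0174]
```

View pics/e1.png

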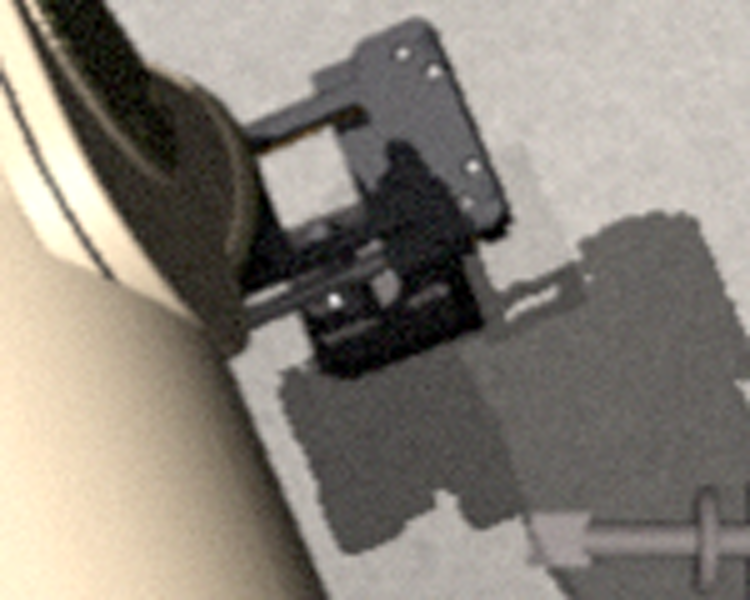

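View pics/e2.png

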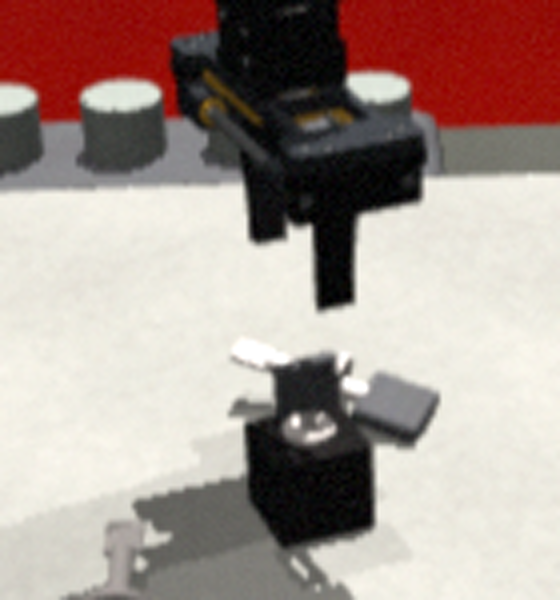

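The two look-alike keys have toppled. They were balancing free on their blades, and the arm never came near them. I'll look at the wider scene.

Run:
```python
from h import *
c=load('side1.png');c['image']=np.clip(c['image'].astype(float)*1.8,0,255).astype(np.uint8)
crop(c,'f1.png',150,240,220,340,6)
c=load('top1.png');c['image']=np.clip(c['image'].astype(float)*1.8,0,255).astype(np.uint8)
crop(c,'f2.png',120,420,60,360,2)
```

```text
(no output)
```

View pics/f1.png

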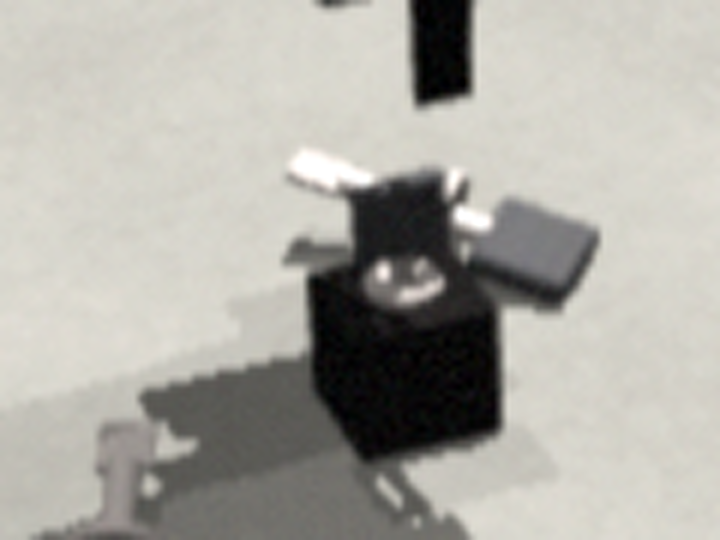

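View pics/f2.png

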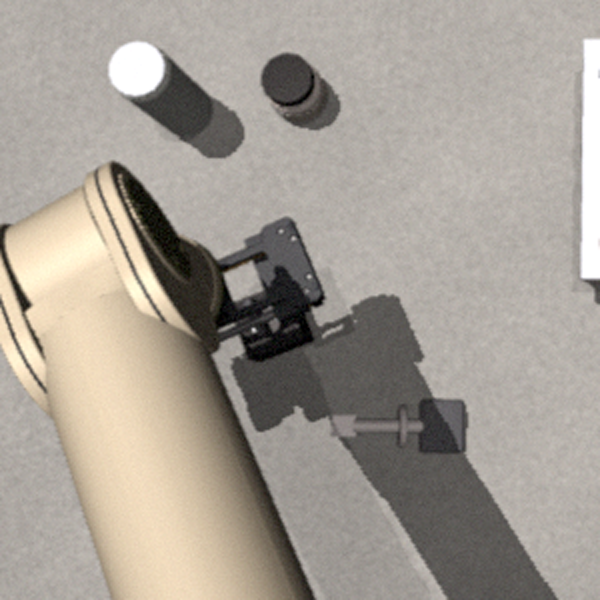

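Run:
```python
from h import *
c=load('side1.png')
F=lambda x,y:(150+(y+.5)/6-.5,220+(x+.5)/6-.5)
for n,p in(('bladetip',(300,165)),('flangeR',(458,185)),('shank',(475,218)),('plate near corner low',(555,302)),('plate far right',(598,240)),('plate topleft',(510,200)),('plate lowerleft',(470,265)),('bladeshadow',(300,248))):
    print(n,[atz(c,F(*p),z).round(3) for z in(0,.02,.04,.06,.1)])
```

```text
bladetip [array([0.425, 0.46 , 0.   ]), array([0.426, 0.423, 0.02 ]), array([0.428, 0.385, 0.04 ]), array([0.43 , 0.348, 0.06 ]), array([0.434, 0.272, 0.1  ])]
flangeR [array([0.496, 0.436, 0.   ]), array([0.496, 0.399, 0.02 ]), array([0.496, 0.362, 0.04 ]), array([0.496, 0.325, 0.06 ]), array([0.496, 0.251, 0.1  ])]
shank [array([0.503, 0.405, 0.   ]), array([0.503, 0.369, 0.02 ]), array([0.503, 0.333, 0.04 ]), array([0.502, 0.296, 0.06 ]), array([0.502, 0.224, 0.1  ])]
plate near corner low [array([0.535, 0.329, 0.   ]), array([0.534, 0.295, 0.02 ]), array([0.533, 0.261, 0.04 ]), array([0.532, 0.227, 0.06 ]), array([0.53 , 0.159, 0.1  ])]
plate far right [array([0.557, 0.381, 0.   ]), array([0.555, 0.345, 0.02 ]), array([0.553, 0.31 , 0.04 ]), array([0.551, 0.275, 0.06 ]), array([0.548, 0.204, 0.1  ])]
plate topleft [array([0.519, 0.42 , 0.   ]), array([0.519, 0.384, 0.02 ]), array([0.518, 0.347, 0.04 ]), array([0.517, 0.311, 0.06 ]), array([0.516, 0.238, 0.1  ])]
plate lowerleft [array([0.5  , 0.363, 0.   ]), array([0.5  , 0.328, 0.02 ]), array([0.5  , 0.293, 0.04 ]), array([0.5  , 0.258, 0.06 ]), array([0.499, 0.188, 0.1  ])]
bladeshadow [array([0.426, 0.383, 0.   ]), array([0.428, 0.348, 0.02 ]), array([0.43 , 0.312, 0.04 ]), array([0.432, 0.277, 0.06 ]), array([0.435, 0.206, 0.1  ])]
```

The fallen look-alike behind the stand lies flat at y≈0.37 and below z≈0.045, so it's clear of the fingers. Now descending.

>>> arm_command --deltas '[0.0018,0.02,0.0006,0,0.4,0,0.0018,0.04,0.0006,0,0.4,0,0.0018,0.06,0.0006,0,0.4,0,0.0018,0.0794,0.0006,0,0.4,0,0.0018,0.0794,0.0006,0,0.4,0]'

```text
time: 3.5
ee_pos: [0.4726, 0.2536, 0.0808]
eef_rot: [0.587, -0.395, 0.395, -0.586]
ft_force: [0.1, -0.1, 0.1]
width: 0.087
```

Run:
```python
from h import *
st()
for n in('side','top'):
    c=shot(n,n+'2.png'); c['image']=np.clip(c['image'].astype(float)*2.5,0,255).astype(np.uint8)
    if n=='side': crop(c,'g1.png',130,230,230,340,6)
```

```text
t 3.5 pos [0.4726 0.2536 0.0808] yawx -67.92 tilt 0.0005 -0.0017 F [ 0.1 -0.1  0.1] M [-0.07  0.15 -0.01] w 0.087 q [-0.94  0.28  0.42  1.88 -0.13  1.01 -1.65]
```

View pics/g1.png

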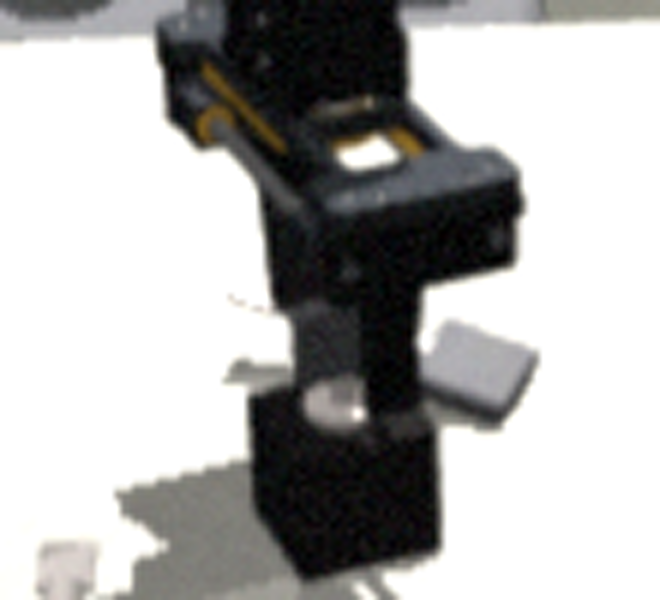

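>>> arm_command --deltas '[0,0,0,0,0,0,0,0,0,0,0,0,0,0,0,0,0,0,0,0,0,0,0,0,0,0,0,0,0,0,0,0,0,0,0,0]' --hand 0 --grip_force 35

```text
time: 4.35
ee_pos: [0.4732, 0.254, 0.0815]
eef_rot: [-0.586, 0.396, -0.396, 0.586]
ft_force: [-0.1, -0.7, -0.7]
width: 0.0351
```

Run:
```python
from h import *
st()
```

```text
t 4.35 pos [0.4732 0.254  0.0815] yawx -68.08 tilt -0.0 0.0 F [-0.1 -0.7 -0.7] M [-0.09  0.16  0.04] w 0.0351 q [-0.94  0.28  0.42  1.88 -0.13  1.01 -1.66]
```

Still closing.

>>> arm_command --deltas '[0,0,0,0,0,0,0,0,0,0,0,0,0,0,0,0,0,0,0,0,0,0,0,0,0,0,0,0,0,0]'

```text
time: 4.97
ee_pos: [0.4731, 0.2539, 0.0814]
eef_rot: [0.586, -0.396, 0.396, -0.586]
ft_force: [-0.0, 0.1, -0.5]
width: 0.0094
```

Run:
```python
from h import *
st()
```

```text
t 4.97 pos [0.4731 0.2539 0.0814] yawx -68.08 tilt 0.0 -0.0 F [-0.   0.1 -0.5] M [-0.15  0.06  0.01] w 0.0094 q [-0.94  0.28  0.42  1.88 -0.13  1.01 -1.66]
```

>>> arm_command --deltas '[0,-0.01,0,0,0,0,0,-0.03,0,0,0,0,0,-0.06,0,0,0,0,0,-0.09,0,0,0,0,0,-0.12,0,0,0,0,0,-0.15,0,0,0,0,0,-0.15,0,0,0,0]'

```text
time: 5.85
ee_pos: [0.4742, 0.2545, 0.2343]
eef_rot: [-0.584, 0.395, -0.396, 0.587]
ft_force: [0.4, -1.0, -1.6]
width: 0.0098
```

Run:
```python
from h import *
go((.5360,-.0995,.24),-50)
c=shot('side','side3.png');c['image']=np.clip(c['image'].astype(float)*2,0,255).astype(np.uint8)
crop(c,'i1.png',60,220,220,350,4)
```

```text
t 5.85 pos [0.4742 0.2545 0.2343] yawx -68.09 tilt -0.0016 0.0044 F [ 0.4 -1.  -1.6] M [-0.06  0.16 -0.01] w 0.0098 q [-0.98  0.13  0.44  1.7  -0.06  1.32 -1.72]
shift [ 0.3515 -0.0066 -0.0747] rot [ -0.2631 -18.0916  -0.0502]
```

View pics/i1.png

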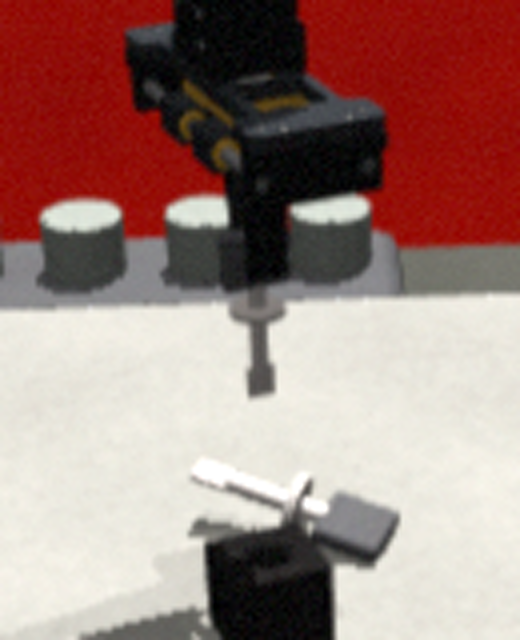

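>>> arm_command --deltas '[0.044,-0.002,-0.0093,0,-2.2,0,0.088,-0.004,-0.0187,0,-4.4,0,0.132,-0.006,-0.028,0,-6.6,0,0.176,-0.008,-0.0374,0,-8.8,0,0.22,-0.01,-0.0467,0,-11,0,0.264,-0.012,-0.056,0,-13,0,0.308,-0.014,-0.0654,0,-15,0,0.3515,-0.0156,-0.0747,0,-17,0]'

```text
time: 6.9
ee_pos: [0.5346, -0.1013, 0.2462]
eef_rot: [0.638, -0.305, 0.304, -0.638]
ft_force: [0.1, -0.6, -0.4]
width: 0.0096
```

>>> arm_command --deltas '[0,0,0,0,0,0,0,0,0,0,0,0]'

```text
time: 7.15
ee_pos: [0.5346, -0.0993, 0.2462]
eef_rot: [0.638, -0.305, 0.304, -0.638]
ft_force: [0.7, 0.3, -1.5]
width: 0.0099
```

Run:
```python
from h import *
st()
t=load('top0.png')
T=lambda x,y:(130+(y+.5)/5-.5,340+(x+.5)/5-.5)
for n,a,b in(('open',(120,523),(165,577)),('rr',(403,535),(457,589)),('ll',(122,105),(172,160)),('lr',(450,110),(402,165))):
    v=atz(t,T(*a),.107)-atz(t,T(*b),.107);print(n,np.degrees(np.arctan2(v[1],v[0])))
for n in('side','top'):
    c=shot(n,n+'4.png');c['image']=np.clip(c['image'].astype(float)*1.6,0,255).astype(np.uint8)
    crop(c,n+'4c.png',*((180,340,280,400,5) if n=='side' else (180,290,310,430,6)))
```

```text
t 7.15 pos [ 0.5346 -0.0993  0.2462] yawx -51.09 tilt -0.0012 -0.001 F [ 0.7  0.3 -1.5] M [-0.02  0.11 -0.05] w 0.0099 q [-0.55  0.15  0.73  1.67 -0.11  1.35 -0.69]
open 37.56841683698706
rr 42.363638301622835
ll 39.35522234464163
lr -42.5944391549597
```

View pics/side4c.png

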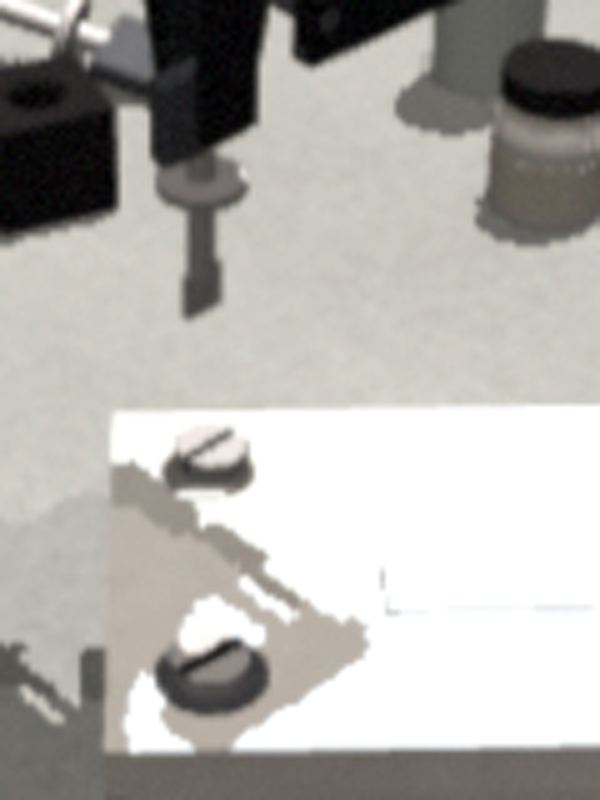

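View pics/top4c.png

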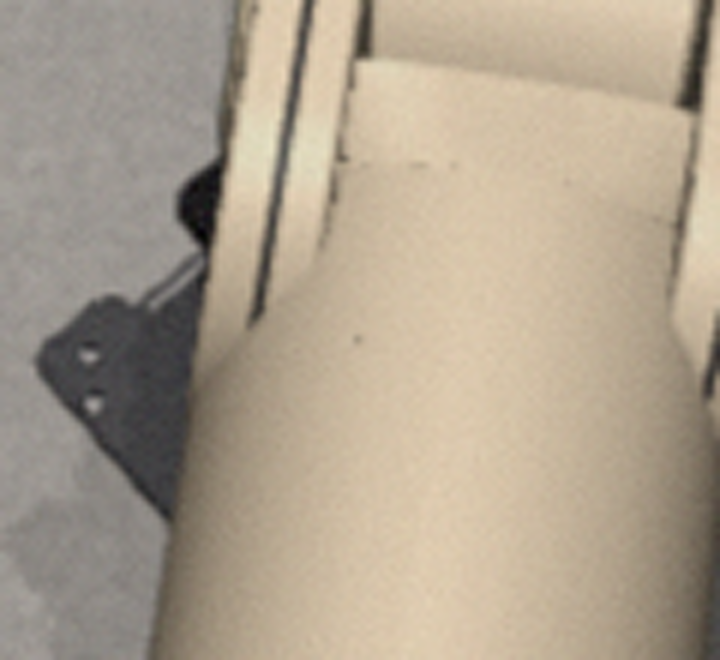

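```bash
cat >> h.py <<'E'
SL=38.
def rel(c,tip,stud,ztcp,zs=.1112,dz=.0755,b=0.0):
    a=atz(c,tip,ztcp-dz+b); q=atz(c,stud,zs+b); return a,q
E
python3 - <<'E'
from h import *
c=load('side4.png')
S=lambda x,y:(180+(y+.5)/5-.5,280+(x+.5)/5-.5)
for zs in(.109,.1112,.113):
    a,q=rel(c,S(202,309),S(211.5,446),.2462,zs); print(a,q,'move',(q-a)[:2],'tip-tcp',a[:2]-r.read_state()['ee_pos'][:2])
go((.5366,-.0991,.1925),-52)
E
```

```text
[ 0.533  -0.1036  0.1707] [ 0.536  -0.1016  0.109 ] move [0.0029 0.002 ] tip-tcp [-0.0018 -0.0051]
[ 0.533  -0.1036  0.1707] [ 0.5358 -0.1044  0.1112] move [ 0.0028 -0.0008] tip-tcp [-0.0018 -0.0051]
[ 0.533  -0.1036  0.1707] [ 0.5357 -0.1068  0.113 ] move [ 0.0026 -0.0032] tip-tcp [-0.0018 -0.0051]
t 7.25 pos [ 0.5349 -0.0985  0.2465] yawx -50.98 tilt -0.001 -0.0004 F [ 0.2 -0.3 -0.5] M [-0.04  0.14  0.02] w 0.0097 q [-0.55  0.15  0.73  1.67 -0.11  1.35 -0.69]
shift [0.0016 0.054  0.001 ] rot [ 0.0223  1.02   -0.0571]
```

Run:
```python
from h import *
go((.5374,-.0996,.1930),-52)
```

```text
t 7.25 pos [ 0.5349 -0.0985  0.2465] yawx -50.98 tilt -0.001 -0.0004 F [ 0.2 -0.3 -0.5] M [-0.04  0.14  0.02] w 0.0097 q [-0.55  0.15  0.73  1.67 -0.11  1.35 -0.69]
shift [0.0025 0.0535 0.0013] rot [ 0.0223  1.02   -0.0571]
```

>>> arm_command --deltas '[0.0025,0.015,0.0013,0,1,0,0.0025,0.03,0.0013,0,1,0,0.0025,0.045,0.0013,0,1,0,0.0025,0.0535,0.0013,0,1,0,0.0025,0.0535,0.0013,0,1,0,0.0025,0.0535,0.0013,0,1,0]'

```text
time: 8.0
ee_pos: [0.5379, -0.1012, 0.1939]
eef_rot: [-0.635, 0.31, -0.311, 0.635]
ft_force: [0.0, 0.3, -1.0]
width: 0.0097
```

Run:
```python
from h import *
st()
c=shot('side','side5.png');c['image']=np.clip(c['image'].astype(float)*1.3,0,255).astype(np.uint8)
crop(c,'side5c.png',225,295,290,350,10)
st()
```

```text
t 8.0 pos [ 0.5379 -0.1012  0.1939] yawx -52.09 tilt 0.0003 0.0005 F [ 0.   0.3 -1. ] M [-0.1   0.13  0.03] w 0.0097 q [-0.54  0.2   0.73  1.74 -0.14  1.25 -0.68]
t 8.05 pos [ 0.5379 -0.1012  0.194 ] yawx -52.09 tilt 0.0004 0.0007 F [ 1.  -0.8 -1.2] M [-0.1   0.09 -0.03] w 0.0095 q [-0.54  0.2   0.73  1.74 -0.14  1.25 -0.68]
```

View pics/side5c.png

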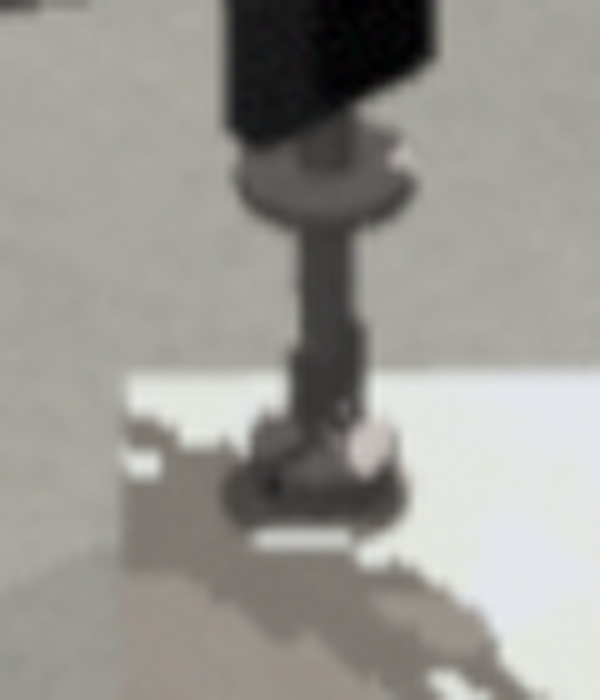

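>>> arm_command --deltas '[0,0.002,0,0,0,0,0,0.004,0,0,0,0,0,0.006,0,0,0,0,0,0.006,0,0,0,0]'

```text
time: 8.55
ee_pos: [0.5375, -0.1011, 0.1873]
eef_rot: [0.635, -0.311, 0.31, -0.635]
ft_force: [0.4, 0.2, -1.7]
width: 0.0095
```

>>> arm_command --deltas '[0,0.001,0,0,0,0,0,0.002,0,0,0,0,0,0.002,0,0,0,0]'

```text
time: 8.93
ee_pos: [0.5378, -0.1011, 0.1857]
eef_rot: [-0.635, 0.31, -0.311, 0.635]
ft_force: [-0.0, 0.5, 1.1]
width: 0.0095
```

Run:
```python
from h import *
st()
c=shot('side','side6.png');c['image']=np.clip(c['image'].astype(float)*1.6,0,255).astype(np.uint8)
crop(c,'side6c.png',225,295,290,350,10)
st()
```

```text
t 8.93 pos [ 0.5378 -0.1011  0.1857] yawx -52.08 tilt 0.0001 0.0003 F [-0.   0.5  1.1] M [-0.04  0.18  0.01] w 0.0095 q [-0.53  0.21  0.73  1.75 -0.15  1.23 -0.68]
t 8.97 pos [ 0.5378 -0.1011  0.1857] yawx -52.08 tilt 0.0001 0.0004 F [-0.2  0.8  1.4] M [-0.06  0.26  0.02] w 0.0097 q [-0.53  0.21  0.73  1.75 -0.15  1.23 -0.68]
```

View pics/side6c.png

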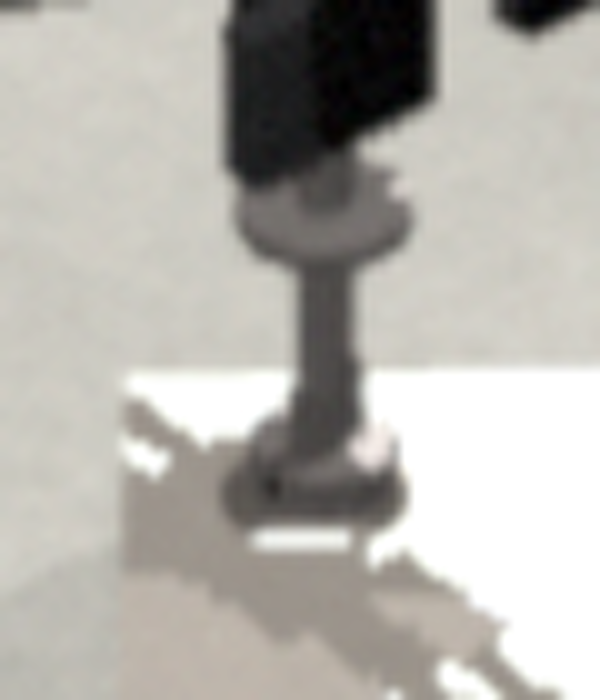

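>>> arm_command --deltas '[0,0.001,0,0,0,0,0,0.001,0,0,0,0]'

```text
time: 9.22
ee_pos: [0.5377, -0.1012, 0.1846]
eef_rot: [-0.635, 0.31, -0.311, 0.635]
ft_force: [-0.7, 0.2, 2.7]
width: 0.0098
```

>>> arm_command --deltas '[0.0003,0,0,0,0,0,0.0006,0,0,0,0,0,0.0006,0,0,0,0,0]'

```text
time: 9.6
ee_pos: [0.5379, -0.1014, 0.1845]
eef_rot: [-0.635, 0.311, -0.31, 0.635]
ft_force: [-0.7, 1.4, 1.3]
width: 0.0098
```

>>> arm_command --deltas '[0.0003,0,0,0,0,0,0.0006,0,0,0,0,0,0.0006,0,0,0,0,0]'

```text
time: 9.98
ee_pos: [0.5384, -0.102, 0.1845]
eef_rot: [-0.635, 0.31, -0.31, 0.635]
ft_force: [0.1, 1.7, 2.1]
width: 0.0098
```

>>> arm_command --deltas '[0.0003,0,0,0,0,0,0.0006,0,0,0,0,0,0.0006,0,0,0,0,0]'

```text
time: 10.35
ee_pos: [0.5388, -0.1026, 0.1845]
eef_rot: [-0.635, 0.31, -0.31, 0.635]
ft_force: [-0.6, 1.5, 2.3]
width: 0.0093
```

>>> arm_command --deltas '[0.0003,0,0,0,0,0,0.0006,0,0,0,0,0,0.0006,0,0,0,0,0]'

```text
time: 10.72
ee_pos: [0.5391, -0.103, 0.1845]
eef_rot: [-0.635, 0.31, -0.31, 0.635]
ft_force: [-0.9, 0.9, 2.0]
width: 0.0102
```

Run:
```python
from h import *
st()
c=shot('side','side7.png');c['image']=np.clip(c['image'].astype(float)*1.6,0,255).astype(np.uint8)
crop(c,'side7c.png',225,295,290,350,10)
st()
```

```text
t 10.72 pos [ 0.5391 -0.103   0.1845] yawx -52.08 tilt -0.0 0.0001 F [-0.9  0.9  2. ] M [ 0.28  0.36 -0.02] w 0.0102 q [-0.53  0.22  0.73  1.75 -0.15  1.23 -0.67]
t 10.78 pos [ 0.5391 -0.103   0.1845] yawx -52.08 tilt -0.0 0.0001 F [-0.3  1.3  1.9] M [0.33 0.33 0.04] w 0.0098 q [-0.53  0.22  0.73  1.75 -0.15  1.23 -0.67]
```

View pics/side7c.png

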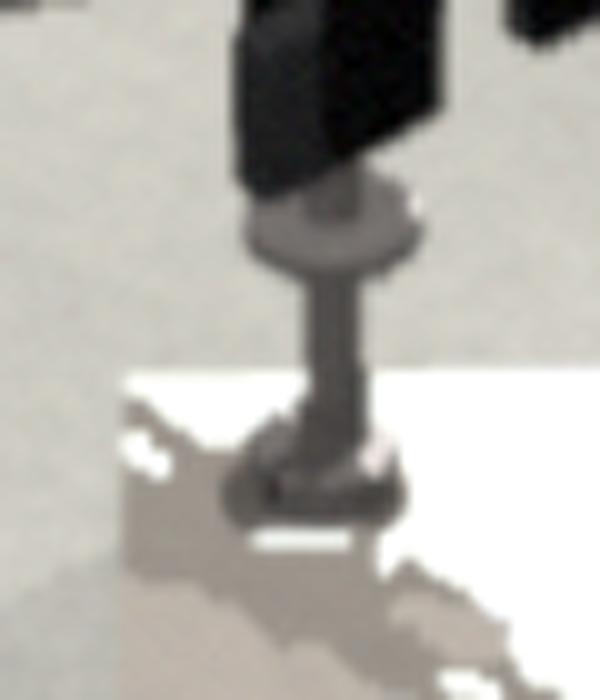

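```bash
cat > ov.py <<'E'
from h import *
def poly(c,P): return np.array([proj(c,p) for p in P])
def keymodel(tip,yaw):
    a=np.linspace(0,2*np.pi,60);out=[]
    for z in(.05,.055): out.append([tip+np.array([.016*np.cos(t),.016*np.sin(t),z]) for t in a])
    u=np.array([np.cos(yaw),np.sin(yaw),0]);v=np.array([-u[1],u[0],0]);k=np.array([0,0,1.])
    for z in(0,.018): out.append([tip+z*k+s*.008*u+t*.0015*v for s,t in((1,1),(1,-1),(-1,-1),(-1,1),(1,1))])
    return out
def studmodel(top,yaw):
    a=np.linspace(0,2*np.pi,60);out=[[top+np.array([.013*np.cos(t),.013*np.sin(t),z]) for t in a] for z in(0,)]
    u=np.array([np.cos(yaw),np.sin(yaw),0]);v=np.array([-u[1],u[0],0])
    for t in(1,-1): out.append([top+s*.0128*u+t*.00225*v for s in(-1,1)])
    return out
def overlay(c,items,name,r0,r1,c0,c1,s,gain=1.5):
    im=np.clip(c['image'][r0:r1,c0:c1].astype(float)*gain,0,255).astype(np.uint8)
    im=cv2.cvtColor(cv2.resize(im,None,fx=s,fy=s,interpolation=cv2.INTER_CUBIC),cv2.COLOR_RGB2BGR)
    for polys,sh,col in items:
        for P in polys:
            q=poly(c,P)+np.array(sh); q=np.stack([(q[:,1]-c0+.5)*s-.5,(q[:,0]-r0+.5)*s-.5],1)
            cv2.polylines(im,[np.round(q*8).astype(int).reshape(-1,1,2)],False,col,1,cv2.LINE_AA,3)
    cv2.imwrite('pics/'+name,im)
E
python3 - <<'E'
from ov import *
c=load('side7.png');tcp=np.array([.5391,-.103,.1845])
tip=tcp-[0,0,.0755]
c0=load('side0.png')
sh=(2.0,0)
overlay(c,[(keymodel(tip,np.radians(37.9)),sh,(0,255,0))],'o7.png',225,295,290,350,10)
overlay(c0,[(studmodel(np.array([.5366,-.0991,.1107]),np.radians(37.5)),sh,(0,0,255))],'o0.png',250,290,295,350,12,1.2)
E
```

```text
(no output)
```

View pics/o7.png

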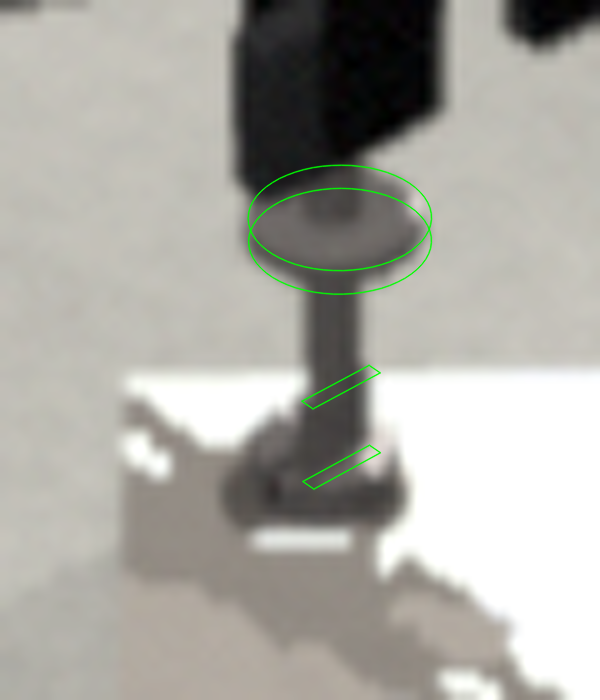

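View pics/o0.png

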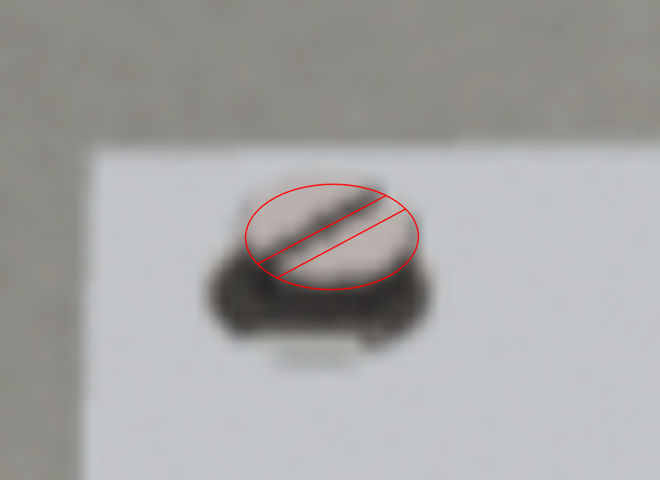

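Run:
```python
from ov import *
from scipy.optimize import minimize
# slot fit by rendering: minimise mean intensity along slot line within head
for name,sz in(('side0.png',.1107),('top0.png',.1107)):
    c=load(name);g=cv2.GaussianBlur(cv2.cvtColor(c['image'],cv2.COLOR_RGB2GRAY).astype(np.float32),(0,0),.5)
    for lab,x0,y0,a0,z in(('open',.5366,-.0991,38,.1107),('rr',.5295,-.2098,42,.109),('ff',.704,-.1072,42,.109)):
        # convert px to coordinates using bias: optimise x,y,ang
        def f(p):
            a=np.radians(p[2]);s=np.linspace(-.0105,.0105,41)
            q=np.array([proj(c,(p[0]/1e3+t*np.cos(a),p[1]/1e3+t*np.sin(a),z)) for t in s]).astype(np.float32)
            return float(cv2.remap(g,q[:,1].reshape(1,-1),q[:,0].reshape(1,-1),cv2.INTER_CUBIC).mean())
        best=None
        for dn in np.arange(-8,8.1,.5):
            for a in range(int(a0-12),int(a0+13),2):
                b=np.radians(a0);p=[x0*1e3-dn*np.sin(b),y0*1e3+dn*np.cos(b),a]
                v=f(p)
                if best is None or v<best[0]: best=(v,p)
        o=minimize(f,best[1],method='Nelder-Mead',options=dict(initial_simplex=[best[1],[best[1][0]+.4,best[1][1],best[1][2]],[best[1][0],best[1][1]+.4,best[1][2]],[best[1][0],best[1][1],best[1][2]+1]]))
        p=o.x;n=np.array([-np.sin(np.radians(p[2])),np.cos(np.radians(p[2]))])
        print(name,lab,p,round(o.fun,1),'normal coord mm',n@p[:2],'px',proj(c,(p[0]/1e3,p[1]/1e3,z)))
```

```text
side0.png open [ 524.881  -117.1705   74.6121] 56.6 normal coord mm -537.1562668534169 px [273.6558 316.1883]
side0.png rr [ 523.869  -217.0226   37.0394] 51.6 normal coord mm -488.7919541095801 px [312.2987 318.6871]
side0.png ff [ 692.5004 -123.3847   60.8571] 50.5 normal coord mm -664.9221835615555 px [272.4994 410.2369]
top0.png open [535.0772 -97.8785  38.99  ] 48.6 normal coord mm -412.7388201418894 px [239.892 367.687]
top0.png rr [ 529.1192 -209.2901   34.7644] 40.4 normal coord mm -473.6381196182936 px [241.4997 425.7262]
top0.png ff [ 704.2242 -106.6289   35.077 ] 42.8 normal coord mm -491.9641275367546 px [154.8676 368.8525]
```

Run:
```python
from ov import *
c=load('side0.png');g=cv2.cvtColor(c['image'],cv2.COLOR_RGB2GRAY).astype(np.float32)
ctr=np.array([269.1,321.7])
o0=atz(c,ctr,.1107)
print(o0)
res=[]
for a in np.arange(30,48,1.):
  for dn in np.arange(-2.5,2.51,.1):
    r_=np.radians(a);n=np.array([-np.sin(r_),np.cos(r_),0]);u=np.array([n[1],-n[0],0])
    s=np.linspace(-.009,.009,37)
    q=np.array([proj(c,o0+dn*1e-3*n+t*u) for t in s]).astype(np.float32)
    res.append((float(cv2.remap(g,q[:,1].reshape(1,-1),q[:,0].reshape(1,-1),cv2.INTER_CUBIC).mean()),a,dn))
res.sort();print(res[:8])
# column profile: find dark row per column
for col in range(317,328): print(col,g[262:278,col].astype(int))
```

```text
[ 0.5354 -0.1046  0.1107]
[(78.2533950805664, np.float64(41.0), np.float64(1.8000000000000043)), (78.26560974121094, np.float64(41.0), np.float64(1.7000000000000037)), (78.30884552001953, np.float64(40.0), np.float64(1.8000000000000043)), (78.33838653564453, np.float64(40.0), np.float64(1.7000000000000037)), (78.35113525390625, np.float64(42.0), np.float64(1.7000000000000037)), (78.3736343383789, np.float64(41.0), np.float64(1.900000000000004)), (78.37565612792969, np.float64(42.0), np.float64(1.8000000000000043)), (78.40812683105469, np.float64(40.0), np.float64(1.900000000000004))]
317 [145 162 163 157 151 149 147 141 110  64  49  36  36  45  52  86]
318 [145 162 159 152 149 148 145 125  85  86  87  59  43  44  52  84]
319 [146 161 157 150 148 148 141 111  74 114 114  69  45  44  53  85]
320 [146 161 157 150 149 143 121  87  96 128 124  85  46  44  50  83]
321 [145 160 156 150 147 126  86  86 126 144 133  95  49  43  49  82]
322 [145 162 157 149 142 114  75  97 133 146 133  94  49  43  48  81]
323 [145 161 157 149 126  85  93 130 145 145 126  82  46  42  53  83]
324 [145 161 157 146 111  75 118 144 148 146 125  81  46  42  51  81]
325 [145 161 158 132  91  95 132 148 148 146 123  76  43  39  50  73]
326 [146 161 160 137 109 128 146 148 148 141 109  56  40  42  53  76]
327 [146 162 163 160 155 150 149 148 143 121  81  46  42  46  54  70]
```

>>> arm_command --deltas '[-0.0005,0,0,0,-0.5,0,-0.001,0,0,0,-1,0,-0.0015,0,0,0,-1.5,0,-0.002,0,0,0,-1.5,0,-0.002,0,0,0,-1.5,0]'

```text
time: 11.4
ee_pos: [0.538, -0.1016, 0.1846]
eef_rot: [0.639, -0.302, 0.302, -0.639]
ft_force: [0.8, -1.2, 2.0]
width: 0.0098
```

>>> arm_command --deltas '[-0.0003,0,0,0,0,0,-0.0006,0,0,0,0,0,-0.0006,0,0,0,0,0]'

```text
time: 11.78
ee_pos: [0.5375, -0.101, 0.1845]
eef_rot: [-0.639, 0.302, -0.302, 0.639]
ft_force: [0.4, -1.2, 1.2]
width: 0.0095
```

>>> arm_command --deltas '[-0.0003,0,0,0,0,0,-0.0006,0,0,0,0,0,-0.0006,0,0,0,0,0]'

```text
time: 12.15
ee_pos: [0.5371, -0.1005, 0.1845]
eef_rot: [-0.639, 0.302, -0.302, 0.639]
ft_force: [0.3, -1.5, 0.5]
width: 0.0099
```

>>> arm_command --deltas '[-0.0003,0,0,0,0,0,-0.0006,0,0,0,0,0,-0.0006,0,0,0,0,0]'

```text
time: 12.52
ee_pos: [0.5367, -0.1, 0.1845]
eef_rot: [-0.639, 0.302, -0.302, 0.639]
ft_force: [0.7, -2.0, 2.0]
width: 0.0096
```

>>> arm_command --deltas '[-0.0003,0,0,0,0,0,-0.0006,0,0,0,0,0,-0.0006,0,0,0,0,0]'

```text
time: 12.9
ee_pos: [0.5363, -0.0995, 0.1845]
eef_rot: [-0.639, 0.302, -0.302, 0.639]
ft_force: [1.5, -1.1, 1.4]
width: 0.0099
```

Run:
```python
from ov import *
s,M=st()
c=shot('side','side8.png'); st()
tcp=s['ee_pos'];tip=tcp-[0,0,.0755]
overlay(c,[(keymodel(tip,np.radians(39.5)),(.4,-.7),(0,255,0))],'o8.png',225,295,290,350,10,1.7)
```

```text
t 12.9 pos [ 0.5363 -0.0995  0.1845] yawx -50.58 tilt -0.0003 0.0 F [ 1.5 -1.1  1.4] M [-0.39 -0.1   0.  ] w 0.0099 q [-0.53  0.21  0.72  1.76 -0.15  1.23 -0.65]
t 12.95 pos [ 0.5363 -0.0994  0.1844] yawx -50.57 tilt -0.0003 -0.0 F [ 1.3 -1.1  1.9] M [-0.37 -0.14  0.05] w 0.0097 q [-0.53  0.21  0.72  1.76 -0.15  1.23 -0.65]
```

View pics/o8.png

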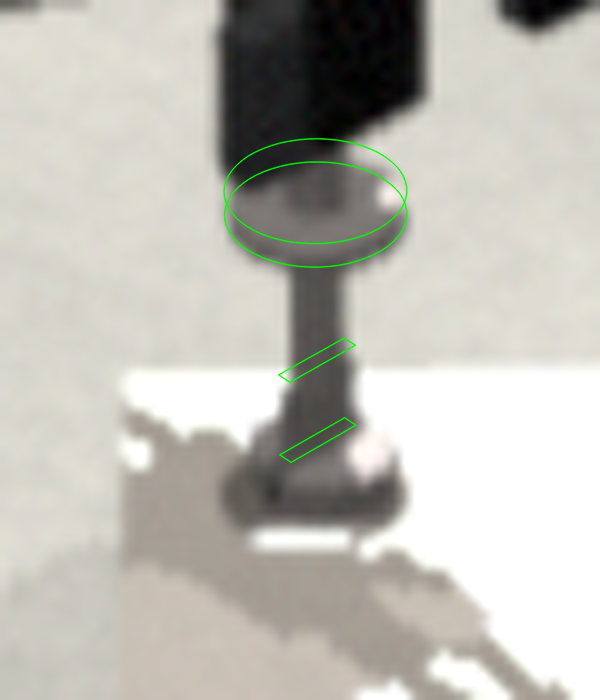

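>>> arm_command --deltas '[0,0.0008,0,0,0,0,0,0.0015,0,0,0,0,0,0.0015,0,0,0,0]'

```text
time: 13.32
ee_pos: [0.5364, -0.0995, 0.183]
eef_rot: [-0.639, 0.302, -0.302, 0.639]
ft_force: [0.7, 0.4, 2.8]
width: 0.0095
```

>>> arm_command --deltas '[0.0002,0,0,0,0,0,0.0004,0,0,0,0,0,0.0006,0,0,0,0,0]'

```text
time: 13.7
ee_pos: [0.5366, -0.0999, 0.183]
eef_rot: [-0.639, 0.302, -0.302, 0.639]
ft_force: [-0.7, 0.6, 3.1]
width: 0.0099
```

>>> arm_command --deltas '[0.0002,0,0,0,0,0,0.0004,0,0,0,0,0,0.0006,0,0,0,0,0]'

```text
time: 14.08
ee_pos: [0.5369, -0.1002, 0.1829]
eef_rot: [-0.639, 0.302, -0.302, 0.639]
ft_force: [-1.0, 1.5, 2.7]
width: 0.0099
```

>>> arm_command --deltas '[0.0002,0,0,0,0,0,0.0004,0,0,0,0,0,0.0006,0,0,0,0,0]'

```text
time: 14.45
ee_pos: [0.5375, -0.1009, 0.183]
eef_rot: [-0.639, 0.302, -0.302, 0.639]
ft_force: [-1.4, 1.2, 2.9]
width: 0.0096
```

>>> arm_command --deltas '[0.0002,0,0,0,0,0,0.0004,0,0,0,0,0,0.0006,0,0,0,0,0]'

```text
time: 14.82
ee_pos: [0.5379, -0.1014, 0.183]
eef_rot: [-0.639, 0.302, -0.302, 0.639]
ft_force: [-1.5, 2.0, 3.3]
width: 0.0097
```

>>> arm_command --deltas '[0.0002,0,0,0,0,0,0.0004,0,0,0,0,0,0.0006,0,0,0,0,0]'

```text
time: 15.2
ee_pos: [0.5383, -0.1019, 0.183]
eef_rot: [-0.639, 0.302, -0.302, 0.639]
ft_force: [-1.1, 2.2, 4.1]
width: 0.01
```

>>> arm_command --deltas '[0.0002,0,0,0,0,0,0.0004,0,0,0,0,0,0.0006,0,0,0,0,0]'

```text
time: 15.58
ee_pos: [0.5386, -0.1024, 0.183]
eef_rot: [-0.639, 0.302, -0.302, 0.639]
ft_force: [-0.9, 1.8, 3.0]
width: 0.0092
```

Run:
```python
from ov import *
s,M=st()
c=shot('side','side9.png'); st()
crop(c,'s9.png',225,295,290,350,10)
g=cv2.cvtColor(c['image'],cv2.COLOR_RGB2GRAY)
c=load('side8.png');crop(c,'s8.png',225,295,290,350,10)
a=cv2.imread('pics/s8.png');b=cv2.imread('pics/s9.png');cv2.imwrite('pics/s89.png',cv2.convertScaleAbs(np.hstack([a,b])[:, 100:],alpha=2.6)[150:,:])
```

```text
t 15.57 pos [ 0.5386 -0.1024  0.183 ] yawx -50.58 tilt -0.0 0.0 F [-0.9  1.8  3. ] M [ 0.43  0.55 -0.01] w 0.0092 q [-0.53  0.22  0.72  1.75 -0.15  1.23 -0.64]
t 15.62 pos [ 0.5386 -0.1024  0.183 ] yawx -50.59 tilt -0.0 0.0 F [-2.9  1.7  2.9] M [ 0.49  0.58 -0.05] w 0.0097 q [-0.53  0.22  0.72  1.75 -0.15  1.23 -0.64]
```

View pics/s89.png

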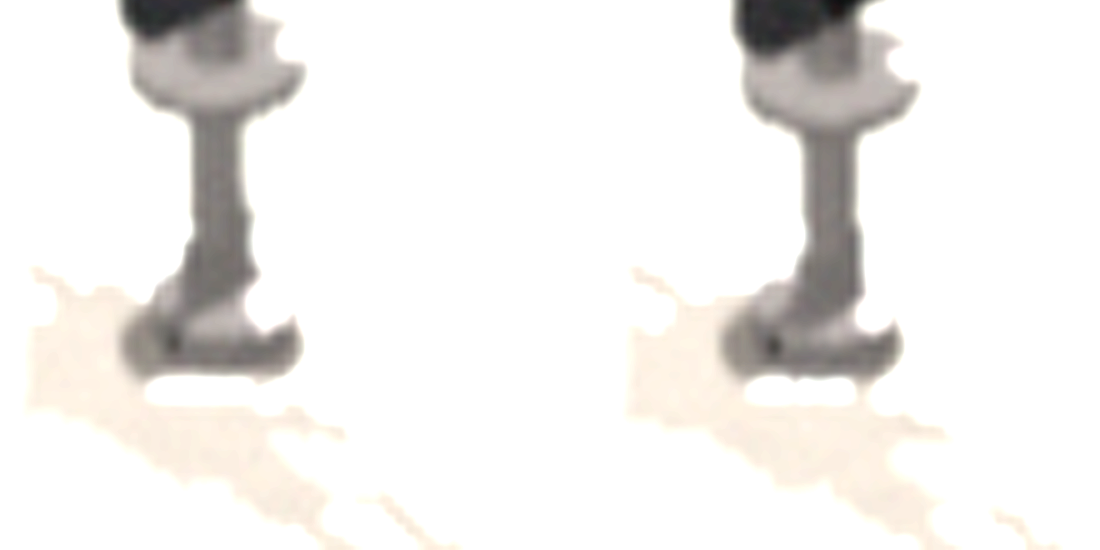

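>>> arm_command --deltas '[-0.0005,0,0,0,0,0,-0.001,0,0,0,0,0,-0.0015,0,0,0,0,0,-0.0018,0,0,0,0,0,-0.0018,0,0,0,0,0]'

```text
time: 16.25
ee_pos: [0.5377, -0.1014, 0.1832]
eef_rot: [0.639, -0.302, 0.302, -0.639]
ft_force: [1.5, -1.5, 2.9]
width: 0.01
```

>>> arm_command --deltas '[-0.0002,0,0,0,0,0,-0.0004,0,0,0,0,0]'

```text
time: 16.5
ee_pos: [0.5373, -0.1008, 0.1831]
eef_rot: [0.639, -0.302, 0.302, -0.639]
ft_force: [1.9, -2.1, 3.2]
width: 0.01
```

>>> arm_command --deltas '[-0.0002,0,0,0,0,0,-0.0004,0,0,0,0,0]'

```text
time: 16.75
ee_pos: [0.537, -0.1004, 0.183]
eef_rot: [0.639, -0.302, 0.302, -0.639]
ft_force: [1.9, -1.5, 3.1]
width: 0.0098
```

>>> arm_command --deltas '[0,0,0,0,2,0,0,0,0,0,4,0]'

```text
time: 17.0
ee_pos: [0.5368, -0.1001, 0.1829]
eef_rot: [-0.628, 0.325, -0.325, 0.628]
ft_force: [-0.1, -0.6, 3.2]
width: 0.0096
```

>>> arm_command --deltas '[0,0,0,0,-2,0,0,0,0,0,-4,0,0,0,0,0,-6,0]'

```text
time: 17.38
ee_pos: [0.5368, -0.1001, 0.1829]
eef_rot: [-0.645, 0.29, -0.29, 0.645]
ft_force: [-0.4, 0.2, 3.5]
width: 0.01
```

>>> arm_command --deltas '[-0.0003,0,0,0,1,0,-0.0006,0,0,0,2,0,-0.0008,0,0,0,2,0]'

```text
time: 17.75
ee_pos: [0.5366, -0.0999, 0.1831]
eef_rot: [-0.639, 0.302, -0.302, 0.639]
ft_force: [1.4, -1.3, 3.2]
width: 0.0097
```

>>> arm_command --deltas '[-0.0002,0,0,0,0,0,-0.0004,0,0,0,0,0,-0.0006,0,0,0,0,0]'

```text
time: 18.12
ee_pos: [0.5362, -0.0995, 0.1831]
eef_rot: [-0.639, 0.302, -0.302, 0.639]
ft_force: [1.6, -2.0, 3.7]
width: 0.0098
```

>>> arm_command --deltas '[-0.0002,0,0,0,0,0,-0.0004,0,0,0,0,0,-0.0006,0,0,0,0,0]'

```text
time: 18.5
ee_pos: [0.5352, -0.0985, 0.1825]
eef_rot: [0.639, -0.302, 0.302, -0.639]
ft_force: [0.3, 0.4, -1.7]
width: 0.0096
```

>>> arm_command --deltas '[-0.0002,0,0,0,0,0,-0.0004,0,0,0,0,0,-0.0006,0,0,0,0,0]'

```text
time: 18.88
ee_pos: [0.5353, -0.0983, 0.183]
eef_rot: [-0.639, 0.302, -0.302, 0.639]
ft_force: [0.7, -0.3, -2.1]
width: 0.0103
```

Run:
```python
from ov import *
s,M=st()
c=shot('side','side10.png'); st()
tip=s['ee_pos']-[0,0,.0755]
overlay(c,[(keymodel(tip,np.radians(39.5)),(.4,-.7),(0,160,0))],'o10.png',240,290,290,350,12,2.6)
c=load('side8.png')
```

```text
t 18.88 pos [ 0.5353 -0.0983  0.183 ] yawx -50.58 tilt -0.0001 -0.0 F [ 0.7 -0.3 -2.1] M [-0.08  0.18  0.03] w 0.0103 q [-0.54  0.21  0.72  1.76 -0.14  1.23 -0.66]
t 18.93 pos [ 0.5353 -0.0983  0.183 ] yawx -50.58 tilt -0.0001 0.0 F [-0.3  0.3 -0.7] M [-0.1   0.11 -0.01] w 0.0096 q [-0.54  0.21  0.72  1.76 -0.14  1.23 -0.66]
```

View pics/o10.png

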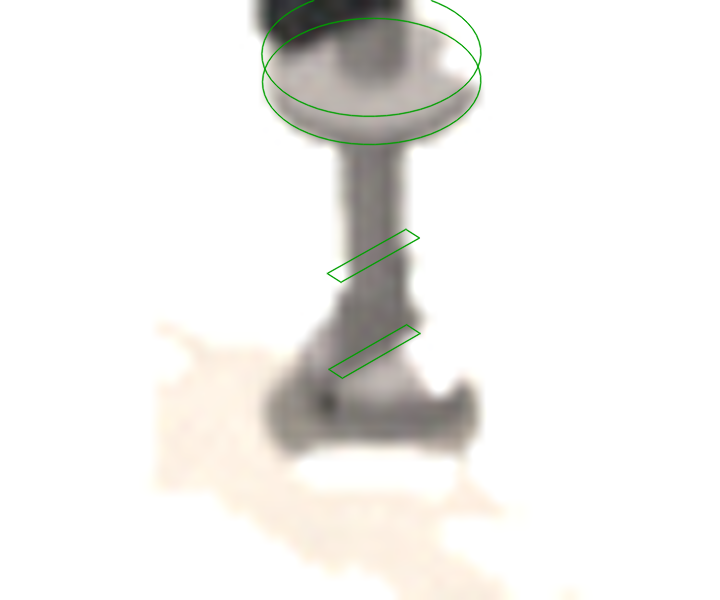

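It has dropped into the slot: Fz went to zero and the blade tip lies on the slot line. Pressing down in steps.

>>> arm_command --deltas '[0,0.001,0,0,0,0,0,0.002,0,0,0,0,0,0.003,0,0,0,0,0,0.003,0,0,0,0]'

```text
time: 19.42
ee_pos: [0.5353, -0.0984, 0.18]
eef_rot: [-0.639, 0.302, -0.302, 0.639]
ft_force: [-0.3, -0.1, -0.0]
width: 0.0101
```

>>> arm_command --deltas '[0,0.001,0,0,0,0,0,0.002,0,0,0,0,0,0.003,0,0,0,0,0,0.003,0,0,0,0]'

```text
time: 19.92
ee_pos: [0.5354, -0.0984, 0.1771]
eef_rot: [-0.639, 0.302, -0.302, 0.639]
ft_force: [-1.3, 0.0, 2.8]
width: 0.0097
```

>>> arm_command --deltas '[0,0.001,0,0,0,0,0,0.002,0,0,0,0,0,0.003,0,0,0,0,0,0.003,0,0,0,0]'

```text
time: 20.42
ee_pos: [0.5354, -0.0984, 0.1741]
eef_rot: [-0.639, 0.302, -0.302, 0.639]
ft_force: [-0.2, 0.4, 6.1]
width: 0.0098
```

>>> arm_command --deltas '[0,0.001,0,0,0,0,0,0.002,0,0,0,0,0,0.003,0,0,0,0,0,0.004,0,0,0,0,0,0.004,0,0,0,0]'

```text
time: 21.05
ee_pos: [0.5356, -0.0984, 0.1704]
eef_rot: [-0.639, 0.302, -0.302, 0.639]
ft_force: [-2.0, 0.1, 7.7]
width: 0.0093
```

>>> arm_command --deltas '[0,0.0005,0,0,0,0,0,0.0005,0,0,0,0]'

```text
time: 21.3
ee_pos: [0.5356, -0.0984, 0.1699]
eef_rot: [-0.639, 0.302, -0.302, 0.639]
ft_force: [-2.1, -0.0, 7.7]
width: 0.0096
```

Run:
```python
from ov import *
s,M=st()
F=[]
c=shot('side','side11.png'); st()
crop(c,'s11.png',225,295,290,350,10)
```

```text
t 21.3 pos [ 0.5356 -0.0984  0.1699] yawx -50.59 tilt 0.0003 0.0007 F [-2.1 -0.   7.7] M [-0.03  0.55  0.02] w 0.0096 q [-0.53  0.22  0.72  1.78 -0.16  1.2  -0.65]
t 21.35 pos [ 0.5356 -0.0984  0.17  ] yawx -50.58 tilt 0.0002 0.0007 F [-1.8 -0.3  8.2] M [-0.01  0.59  0.04] w 0.0098 q [-0.53  0.22  0.72  1.78 -0.16  1.2  -0.65]
```

View pics/s11.png

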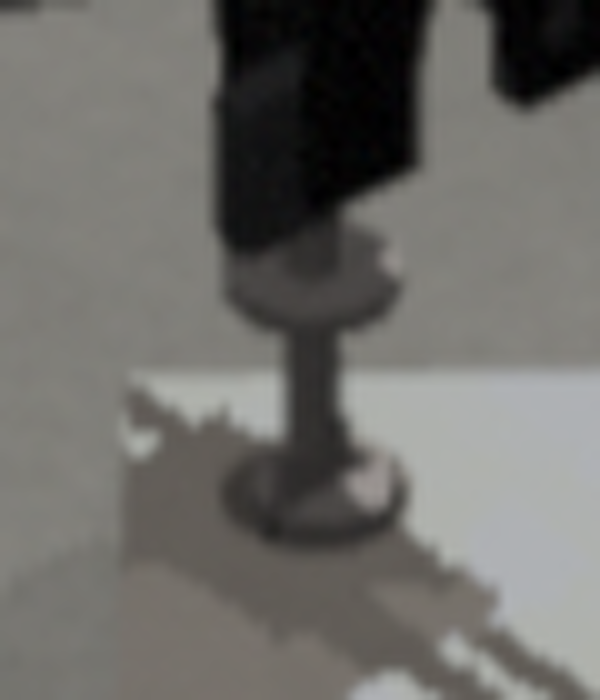

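>>> arm_command --deltas '[0,0.0005,0,0,0,0,0,0.001,0,0,0,0,0,0.001,0,0,0,0]'

```text
time: 21.72
ee_pos: [0.5356, -0.0984, 0.1691]
eef_rot: [-0.639, 0.302, -0.302, 0.64]
ft_force: [-1.9, 0.0, 9.2]
width: 0.0097
```

>>> arm_command --deltas '[0,0.0003,0,0,0,0,0,0.0003,0,0,0,0]'

```text
time: 21.98
ee_pos: [0.5357, -0.0985, 0.1691]
eef_rot: [-0.639, 0.302, -0.302, 0.64]
ft_force: [-2.4, 0.8, 11.6]
width: 0.0096
```

>>> arm_command --deltas '[0,0,0,0,4,0,0,0,0,0,8,0,0,0,0,0,12,0,0,0,0,0,16,0]'

```text
time: 22.48
ee_pos: [0.5358, -0.0985, 0.1691]
eef_rot: [-0.59, 0.388, -0.389, 0.591]
ft_force: [-1.6, -0.1, 10.8]
width: 0.0099
```

Run:
```python
from ov import *
st()
```

```text
t 22.48 pos [ 0.5358 -0.0985  0.1691] yawx -66.72 tilt 0.0003 0.0013 F [-1.6 -0.1 10.8] M [-0.02  0.75  0.03] w 0.0099 q [-0.56  0.23  0.76  1.78 -0.17  1.2  -0.92]
```

>>> arm_command --deltas '[0,0,0,0,5,0,0,0,0,0,10,0,0,0,0,0,15,0,0,0,0,0,20,0]'

```text
time: 22.98
ee_pos: [0.5359, -0.0986, 0.1691]
eef_rot: [-0.514, 0.485, -0.486, 0.514]
ft_force: [-1.9, -0.3, 10.2]
width: 0.0098
```

Run:
```python
from ov import *
st()
c=shot('side','side12.png'); st()
c['image']=np.clip(c['image'].astype(float)*1.8,0,255).astype(np.uint8)
crop(c,'s12.png',225,295,290,350,10)
```

```text
t 22.98 pos [ 0.5359 -0.0986  0.1691] yawx -86.75 tilt 0.0 0.0016 F [-1.9 -0.3 10.2] M [-0.07  0.6   0.03] w 0.0098 q [-0.6   0.24  0.81  1.78 -0.18  1.2  -1.26]
t 23.02 pos [ 0.536  -0.0986  0.1691] yawx -87.02 tilt 0.0 0.0016 F [-1.3  0.5 10.4] M [-0.02  0.7  -0.01] w 0.0099 q [-0.6   0.24  0.81  1.78 -0.18  1.2  -1.26]
```

View pics/s12.png

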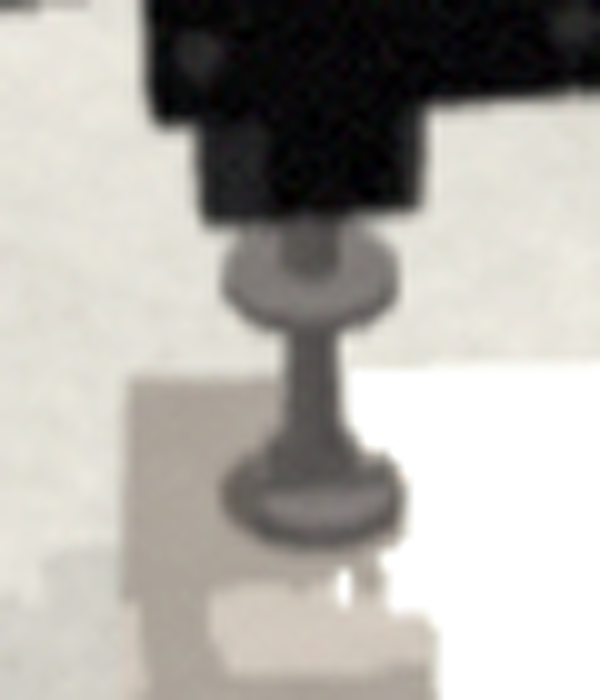

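The stud is turning with the blade (its slot now lies about along x). Continuing.

>>> arm_command --deltas '[0,0.0001,0,0,5,0,0,0.0001,0,0,10,0,0,0.0001,0,0,15,0,0,0.0001,0,0,20,0]'

```text
time: 23.52
ee_pos: [0.536, -0.0987, 0.1691]
eef_rot: [0.421, -0.567, 0.568, -0.422]
ft_force: [-0.9, -0.7, 11.9]
width: 0.0096
```

>>> arm_command --deltas '[0,0,0,0,5,0,0,0,0,0,10,0,0,0,0,0,15,0,0,0,0,0,20,0]'

```text
time: 24.02
ee_pos: [0.5361, -0.0989, 0.1691]
eef_rot: [0.316, -0.632, 0.633, -0.317]
ft_force: [-1.0, -0.9, 10.9]
width: 0.0093
```

Run:
```python
from ov import *
st()
```

```text
t 24.02 pos [ 0.5361 -0.0989  0.1691] yawx -126.76 tilt -0.0009 0.0017 F [-1.  -0.9 10.9] M [-0.21  0.52 -0.03] w 0.0093 q [-0.69  0.26  0.92  1.79 -0.22  1.2  -1.92]
```

>>> arm_command --deltas '[0,0,0,0,4,0,0,0,0,0,8,0,0,0,0,0,10,0,0,0,0,0,10,0]'

```text
time: 24.52
ee_pos: [0.5361, -0.0989, 0.1691]
eef_rot: [0.261, -0.657, 0.657, -0.262]
ft_force: [-1.5, -0.2, 11.0]
width: 0.0096
```

Run:
```python
from ov import *
st()
```

```text
t 24.52 pos [ 0.5361 -0.0989  0.1691] yawx -136.63 tilt -0.0011 0.0017 F [-1.5 -0.2 11. ] M [-0.28  0.51  0.02] w 0.0096 q [-0.72  0.27  0.96  1.79 -0.23  1.2  -2.08]
```

>>> arm_command --deltas '[0,0,0,0,2,0,0,0,0,0,4,0,0,0,0,0,4,0]'

```text
time: 24.9
ee_pos: [0.5359, -0.0991, 0.1691]
eef_rot: [0.238, -0.665, 0.666, -0.239]
ft_force: [-1.5, -1.6, 12.5]
width: 0.01
```

Run:
```python
from ov import *
st()
c=shot('side','side13.png'); st()
c['image']=np.clip(c['image'].astype(float)*1.8,0,255).astype(np.uint8)
crop(c,'s13.png',225,295,290,350,10)
```

```text
t 24.9 pos [ 0.5359 -0.0991  0.1691] yawx -140.63 tilt -0.0008 0.0015 F [-1.5 -1.6 12.5] M [-0.33  0.72  0.09] w 0.01 q [-0.73  0.27  0.97  1.79 -0.24  1.2  -2.14]
t 24.95 pos [ 0.5359 -0.0991  0.169 ] yawx -140.61 tilt -0.0008 0.0014 F [-3.  -1.6 11.9] M [-0.33  0.78  0.06] w 0.0097 q [-0.73  0.27  0.97  1.79 -0.24  1.2  -2.14]
```

View pics/s13.png

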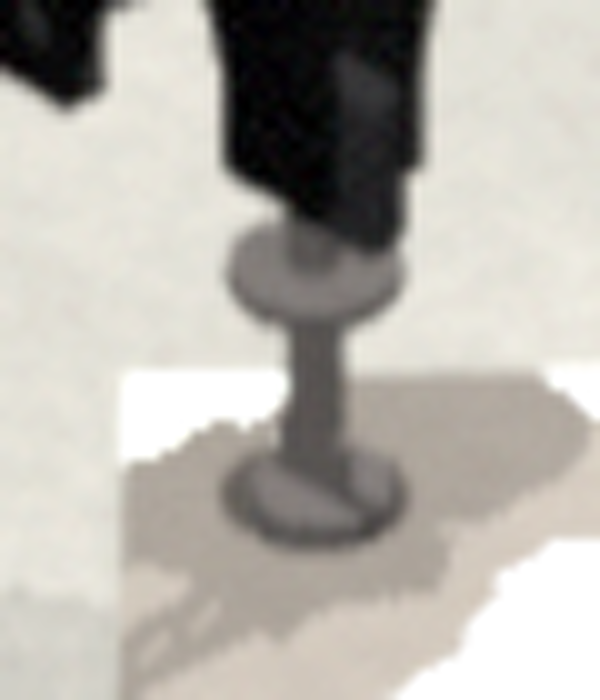

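>>> arm_command --deltas '[0,0,0,0,1,0,0,0,0,0,2,0,0,0,0,0,2,0]'

```text
time: 25.32
ee_pos: [0.5358, -0.0992, 0.169]
eef_rot: [0.226, -0.669, 0.67, -0.227]
ft_force: [-2.2, -1.5, 12.7]
width: 0.0098
```

Run:
```python
from ov import *
st()
```

```text
t 25.32 pos [ 0.5358 -0.0992  0.169 ] yawx -142.63 tilt -0.0006 0.0013 F [-2.2 -1.5 12.7] M [-0.38  0.86  0.07] w 0.0098 q [-0.73  0.27  0.98  1.79 -0.24  1.21 -2.18]
```

>>> arm_command --deltas '[0,-0.001,0,0,0,0,0,-0.002,0,0,0,0,0,-0.0035,0,0,0,0,0,-0.005,0,0,0,0,0,-0.0065,0,0,0,0,0,-0.0065,0,0,0,0]'

```text
time: 26.08
ee_pos: [0.5354, -0.099, 0.1748]
eef_rot: [0.227, -0.67, 0.67, -0.227]
ft_force: [-0.2, -2.9, 3.7]
width: 0.0097
```

Run:
```python
from ov import *
st()
```

```text
t 26.07 pos [ 0.5354 -0.099   0.1748] yawx -142.61 tilt 0.0001 0.0008 F [-0.2 -2.9  3.7] M [-0.75  0.29  0.09] w 0.0097 q [-0.74  0.27  0.98  1.78 -0.24  1.22 -2.18]
```

>>> arm_command --deltas '[0,-0.002,0,0,0,0,0,-0.005,0,0,0,0,0,-0.01,0,0,0,0,0,-0.02,0,0,0,0,0,-0.035,0,0,0,0,0,-0.05,0,0,0,0,0,-0.065,0,0,0,0,0,-0.07,0,0,0,0]'

```text
time: 27.08
ee_pos: [0.5358, -0.0984, 0.2459]
eef_rot: [0.226, -0.67, 0.67, -0.227]
ft_force: [-0.5, 0.4, -1.8]
width: 0.0095
```

Run:
```python
from ov import *
c=shot('side','side14.png'); st()
c['image']=np.clip(c['image'].astype(float)*1.3,0,255).astype(np.uint8)
crop(c,'s14.png',200,330,290,440,5)
```

```text
t 27.12 pos [ 0.5358 -0.0984  0.2459] yawx -142.58 tilt -0.0014 0.0006 F [ 0.1 -0.5 -0.7] M [0.   0.13 0.03] w 0.0097 q [-0.78  0.19  1.01  1.68 -0.17  1.35 -2.23]
```

View pics/s14.png

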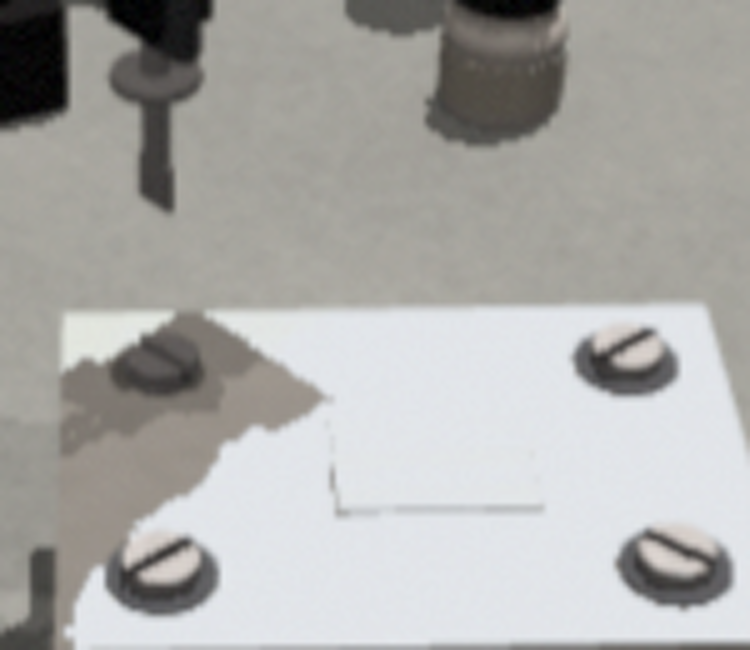

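Run:
```python
from ov import *
go((.4731,.2539,.235),-68.08)
```

```text
t 27.12 pos [ 0.5358 -0.0984  0.2459] yawx -142.58 tilt -0.0014 0.0006 F [ 0.1 -0.5 -0.7] M [0.   0.13 0.03] w 0.0097 q [-0.78  0.19  1.01  1.68 -0.17  1.35 -2.23]
shift [-0.1643  0.0109 -0.3179] rot [ -0.0828 -74.4973  -0.046 ]
```

>>> arm_command --deltas '[-0.0205,0,-0.0397,0,-9,0,-0.0411,0,-0.0795,0,-18,0,-0.0616,0,-0.1192,0,-27,0,-0.0822,0.002,-0.159,0,-36,0,-0.1027,0.004,-0.1987,0,-45,0,-0.1232,0.006,-0.2384,0,-54,0,-0.1438,0.008,-0.2782,0,-64,0,-0.1643,0.0109,-0.3179,0,-74,0]'

```text
time: 28.12
ee_pos: [0.4721, 0.2553, 0.2334]
eef_rot: [0.585, -0.397, 0.397, -0.585]
ft_force: [0.6, 0.4, -1.0]
width: 0.0098
```

>>> arm_command --deltas '[0,0,0,0,0,0,0,0,0,0,0,0]'

```text
time: 28.38
ee_pos: [0.4727, 0.2532, 0.2334]
eef_rot: [0.584, -0.399, 0.399, -0.584]
ft_force: [0.2, 0.1, -0.8]
width: 0.01
```

Run:
```python
from ov import *
c=shot('side','side15.png')
c['image']=np.clip(c['image'].astype(float)*2,0,255).astype(np.uint8)
crop(c,'s15.png',60,220,220,350,4)
go((.4731,.2539,.135),-68.08)
```

```text
t 28.43 pos [0.473  0.2527 0.2336] yawx -68.73 tilt 0.0005 -0.0003 F [-0.4 -0.8 -1.1] M [-0.07  0.15  0.  ] w 0.0095 q [-1.17  0.13  0.65  1.71 -0.08  1.33 -1.7 ]
shift [-0.0011  0.0986  0.0006] rot [ 0.0187 -0.6474  0.0264]
```

View pics/s15.png

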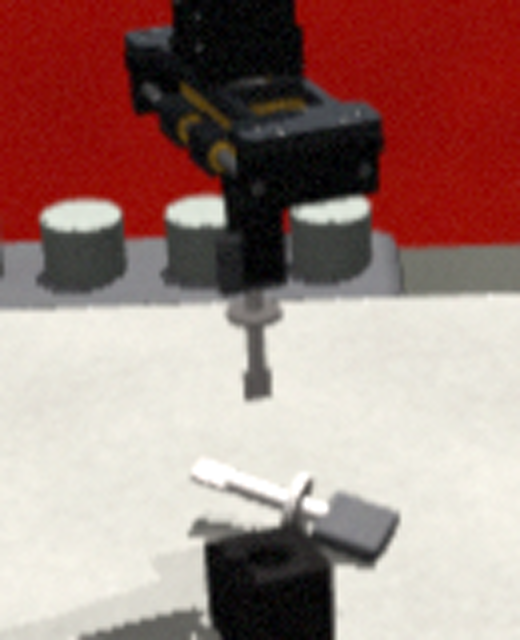

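>>> arm_command --deltas '[-0.0011,0.03,0.0006,0,-0.6,0,-0.0011,0.06,0.0006,0,-0.6,0,-0.0011,0.085,0.0006,0,-0.6,0,-0.0011,0.092,0.0006,0,-0.6,0,-0.0011,0.092,0.0006,0,-0.6,0]'

```text
time: 29.05
ee_pos: [0.4732, 0.2546, 0.1422]
eef_rot: [-0.586, 0.396, -0.396, 0.586]
ft_force: [0.9, -0.6, -1.3]
width: 0.0095
```

Run:
```python
from ov import *
c=shot('side','side16.png')
c['image']=np.clip(c['image'].astype(float)*2,0,255).astype(np.uint8)
crop(c,'s16.png',140,230,255,325,8)
go((.4731,.2539,.0824),-68.08)
```

```text
t 29.1 pos [0.4734 0.255  0.1427] yawx -68.04 tilt -0.0004 0.0011 F [ 0.6  0.4 -0.4] M [-0.03  0.16  0.03] w 0.0101 q [-1.14  0.22  0.64  1.83 -0.15  1.14 -1.64]
shift [ 0.0009  0.0603 -0.0008] rot [-0.0638  0.0384 -0.0219]
```

View pics/s16.png

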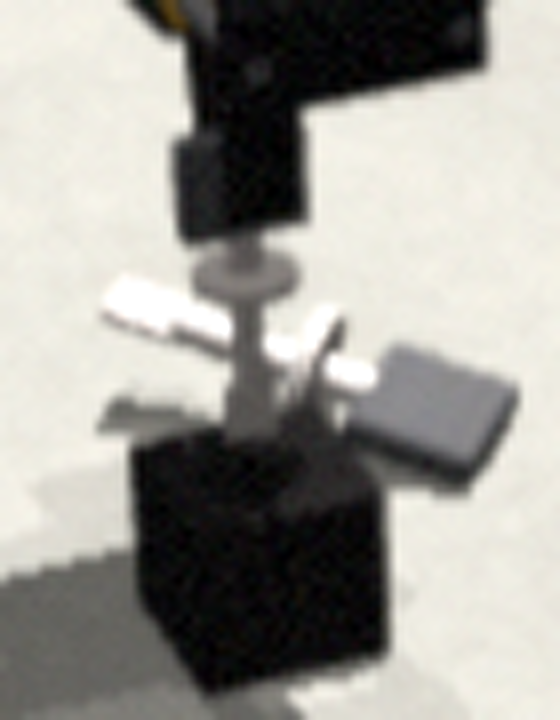

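Aligned above the hole. Lowering to about 1 mm above the hanging height.

>>> arm_command --deltas '[0.0009,0.008,-0.0008,0,0,0,0.0009,0.016,-0.0008,0,0,0,0.0009,0.026,-0.0008,0,0,0,0.0009,0.036,-0.0008,0,0,0,0.0009,0.046,-0.0008,0,0,0,0.0009,0.054,-0.0008,0,0,0,0.0009,0.0595,-0.0008,0,0,0,0.0009,0.0595,-0.0008,0,0,0]'

```text
time: 30.1
ee_pos: [0.4724, 0.254, 0.0821]
eef_rot: [0.586, -0.395, 0.395, -0.586]
ft_force: [-0.1, -0.0, -1.4]
width: 0.0098
```

Run:
```python
from ov import *
st()
c=shot('side','side17.png')
c['image']=np.clip(c['image'].astype(float)*2,0,255).astype(np.uint8)
crop(c,'s17.png',140,230,255,325,8)
go((.4731,.2539,.0814),-68.08)
```

```text
t 30.1 pos [0.4724 0.254  0.0821] yawx -67.99 tilt 0.0001 -0.0001 F [-0.1 -0.  -1.4] M [-0.11  0.14 -0.02] w 0.0098 q [-1.12  0.3   0.62  1.89 -0.2   1.02 -1.59]
t 30.15 pos [0.4725 0.254  0.0823] yawx -67.99 tilt -0.0 0.0001 F [ 0.3 -0.5 -1.4] M [-0.06  0.09  0.03] w 0.01 q [-1.12  0.3   0.62  1.89 -0.2   1.02 -1.59]
shift [0.0004 0.0009 0.0005] rot [-0.0042  0.0918 -0.0009]
```

View pics/s17.png

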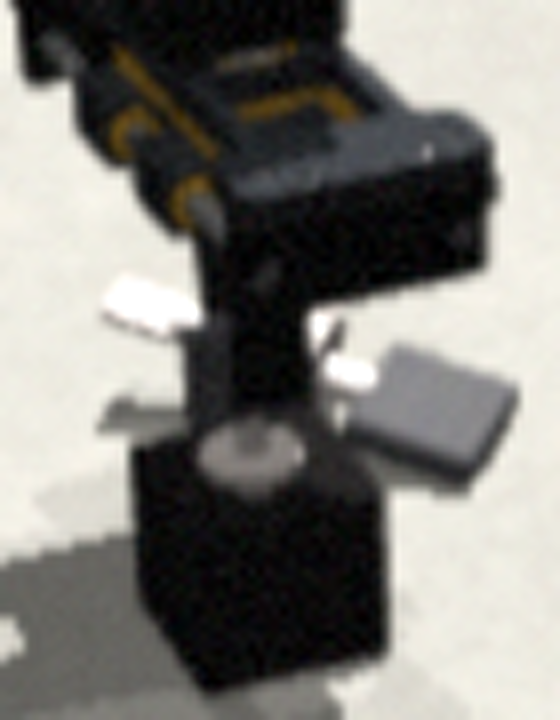

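>>> arm_command --deltas '[0,0.0007,0,0,0,0,0,0.0007,0,0,0,0]'

```text
time: 30.4
ee_pos: [0.4724, 0.2541, 0.0817]
eef_rot: [-0.586, 0.395, -0.395, 0.586]
ft_force: [-0.0, -0.2, -0.9]
width: 0.0097
```

>>> arm_command --deltas '[0,0,0,0,0,0,0,0,0,0,0,0,0,0,0,0,0,0,0,0,0,0,0,0,0,0,0,0,0,0,0,0,0,0,0,0]' --hand 0.6

```text
time: 31.15
ee_pos: [0.4724, 0.2541, 0.0815]
eef_rot: [-0.586, 0.395, -0.395, 0.586]
ft_force: [0.2, -0.0, -0.5]
width: 0.051
```

>>> arm_command --deltas '[0,-0.01,0,0,0,0,0,-0.03,0,0,0,0,0,-0.06,0,0,0,0,0,-0.09,0,0,0,0,0,-0.12,0,0,0,0,0,-0.15,0,0,0,0,0,-0.15,0,0,0,0]'

```text
time: 32.02
ee_pos: [0.4736, 0.2545, 0.2344]
eef_rot: [-0.585, 0.395, -0.396, 0.588]
ft_force: [0.4, 0.2, 0.0]
width: 0.052
```

Run:
```python
from ov import *
st()
c=shot('side','side18.png')
c['image']=np.clip(c['image'].astype(float)*1.7,0,255).astype(np.uint8)
crop(c,'s18.png',140,230,255,325,8)
crop(c,'s18b.png',250,340,290,450,5)
c=shot('top','top18.png')
crop(c,'t18.png',120,300,100,460,2)
```

```text
t 32.02 pos [0.4736 0.2545 0.2344] yawx -68.0 tilt -0.0017 0.0042 F [0.4 0.2 0. ] M [-0.07  0.21 -0.04] w 0.052 q [-1.17  0.13  0.66  1.71 -0.08  1.32 -1.69]
```

View pics/s18.png

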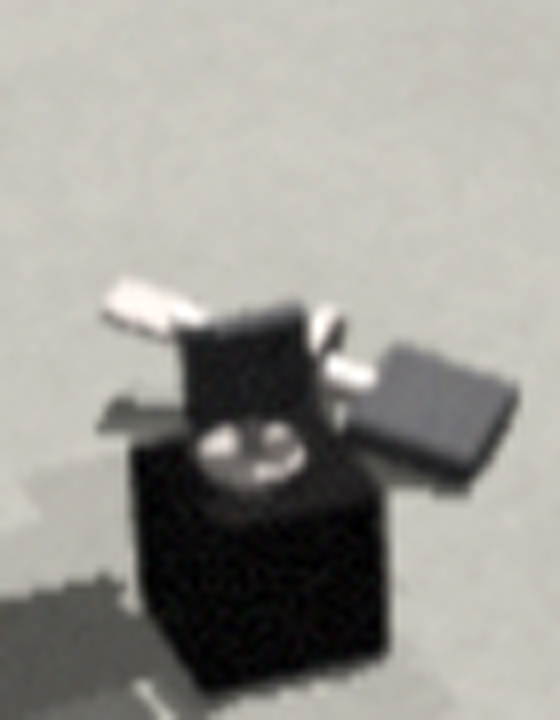

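View pics/s18b.png

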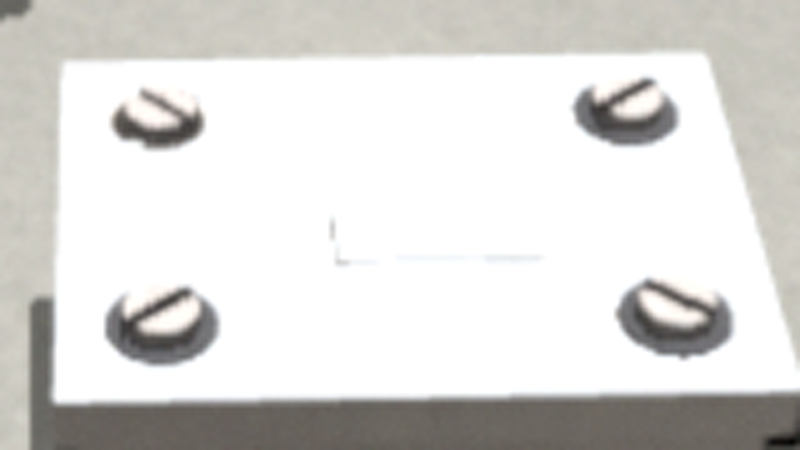

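View pics/t18.png

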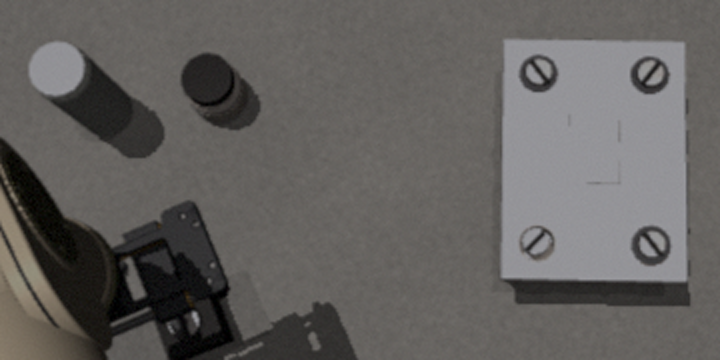

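Run:
```python
from ov import *
T0,S0,T1,S1=[load(n) for n in('top0.png','side0.png','top18.png','side18.png')]
ims=[]
for c,(r0,c0) in((S0,(255,305)),(S1,(255,305)),(T0,(225,350)),(T1,(225,350))):
    im=cv2.resize(cv2.cvtColor(c['image'],cv2.COLOR_RGB2BGR)[r0:r0+30,c0:c0+36],None,fx=11,fy=11,interpolation=cv2.INTER_CUBIC);ims.append(im)
cv2.imwrite('pics/cmp.png',np.vstack([np.hstack(ims[:2]),np.hstack(ims[2:])]))
```

```text
(no output)
```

View pics/cmp.png

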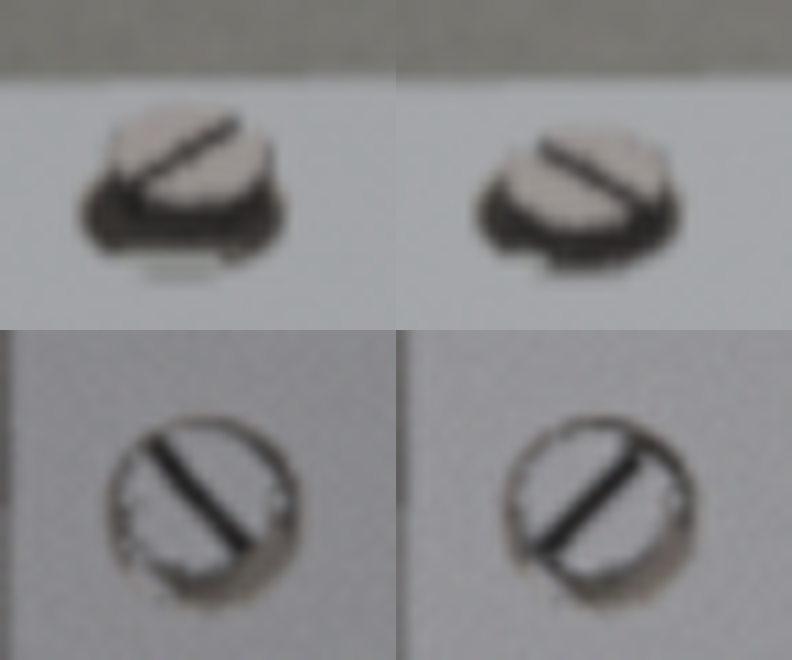

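Run:
```python
from h import *
a=load('side0.png');b=load('side18.png')
for n,(r0,r1,c0,c1) in dict(can=(125,205,360,398),jar=(185,228,372,410),brush=(410,465,280,430),key=(175,205,274,302)).items():
    d=np.abs(a['image'][r0:r1,c0:c1].astype(int)-b['image'][r0:r1,c0:c1]).mean();print(n,round(d,2))
print(r.close_job())
```

```text
can 1.54
jar 1.53
brush 1.74
key 14.11
the job is handed in; nothing more can be done
None
```

The stud is in its catch and the key is back in its stand, handed in at about 32 s. I took the key from the black stand, set its blade in the slot, pressed to about 12–14 N and turned the key 92° clockwise. Then I lifted straight up, hung the key by its flange and drew the gripper clear.

**Stud:** the before and after pictures show the slot turned to the mirrored direction, matching the home studs. The head sits about 4–5 mm lower than at the start, which fits the 5 mm catch rather than 9 mm or 0.

**Key:** the flange looks seated flat on the block, with the plate upright. The key crop differs from the first picture (mean pixel difference 14). I took this for the look-alike now lying behind it and for changed lighting, and did not check further.

**Forces and bystanders:** the highest push read at the end of a move was about 14 N; I saw no readings within moves. The can, jar and brush crops are unchanged between the first and last pictures, apart from small differences (mean under 2).

**What went differently:**
- **Slot search:** the blade first landed on top of the stud's head, so I slid it across at about 4 N until it dropped into the slot.
- **Look-alike keys:** the two loose ones balancing on their blades had toppled by my second look, before the gripper came down. I believe they fell on their own and left them where they lay.
- **Camera heights:** the cameras read about 4 mm low against the known heights, so I used the known heights and contact instead.

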